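# Set the drained cups on the carrying tray and raise its handle

### The arm

A 7-joint arm with a two-finger parallel gripper is mounted at the origin on the work surface. World frame = base frame: x ahead of the robot, y to its left, z up, the work surface at z = 0. Lengths are in m, angles in rad, forces in N, time in s.
With the tool pointing down it reaches from about 0.425 to 1.025 m from the base axis. Payload 9.4 kg.
Tool frame: the origin (TCP) lies midway between the tips of the shut fingers; the grasp point (between the pads) lies 19 mm behind it; z points along the fingers, y is the line along which they close (so a half turn about z gives the same grasp; the last joint's range is limited). The gripper opens to 93 mm and grips with 3 to 60 N. Pads are 15 mm wide; open, the fingers measure 128 mm over their backs; the gripper's body (75 mm by 188 mm) begins 65 mm behind the grasp point.
Start: joints at [1.073, 0.599, -0.003, 1.599, 0.002, 0.943, -0.08], TCP at [0.296, -0.662, 0.196] pointing down, gripper open.
Joint ranges: [-2.57, 2.57], [-0.35, 1.97], [-1.29, 1.29], [0.11, 2.56], [-1.05, 4.19], [0.11, 1.86], [-2.63, 2.63]. Speed limits (rad/s): [2.22, 2.22, 3.01, 3.01, 3.14, 3.14, 3.14].

### API

Orientations are given as a 3x3 rotation matrix whose columns are the frame's x, y, z axes.
In Python, from station import robot gives the robot as it stands.
- The arm moves only by the shell command python3 -m jog 'ROWS'. ROWS is JSON, a list that holds one entry, the list of rows, each a list of 5 numbers: the finger opening in mm, from 0 to 93, then the shift along the tool's x, y, z in mm, then the turn about the tool's z in degrees. In form: [[[hand, dx, dy, dz, turn], ...]]. A call has 1 to 20 rows; each row shifts and turns the commanded pose from where the row before left it, along the tool's axes as they then stand; what a row does not reach is not made up. A row lasts 1/8 s, in which the tool goes at most 62.5 mm and 10.7 degrees, less where a joint would pass 70% of its speed; a pose out of reach is approached as far as the arm can. A call is refused whole if a number of a shift passes 62.5 or a number of a turn 10.7, either way. A call with a gripper value outside its range is refused whole. The fingers move at their own pace and stop on an object; the grip force is fixed at half the most. Time passes only in rows, so rows that do not move let the fingers close. It gives the time, the measured TCP pose, the force, the opening and the grip force at its end, in the units of the state.
- robot.get_state(): the state, without advancing time (a new reading comes with each control period).
- robot.read_camera(name): name is "scene" or "side" or "wrist"; returns (picture, depth): 480x640x3 uint8, red, green, blue; 480x640 float32, m along the optical axis (not along the pixel's ray), 0 where there is no reading.
- robot.get_calibration(name): a dict with "vertical_fov" (degrees; the focal length in pixels is half the picture's height over the tangent of half this angle, whatever the lens; pixels are square), "cx", "cy" (the principal point, pixels), "k1" (the pictures are not rectified: a ray, as slopes to the right and down, at radius r is drawn at 1 + k1 r^2 times it, then the intrinsics apply), "extrinsics" (4x4, takes a point from world to camera coordinates); the wrist camera has in their place "tool_from_camera" (4x4, takes a point from camera to tool coordinates, whose origin is the TCP and whose axes are the flange's). Camera axes: x right, y down, z forward; pixel columns grow to the right and rows downward; lengths in m; the calibration is good to about 2 mm. A picture is of the moment at which its call begins: read the wrist's pose just before it. get_calibration takes no time and is no camera call.
- robot.job_done(): hands the job in; it is judged then, once.
The state is a dict: "t": time; "qpos": joint angles; "qvel": joint speeds; "joint_torque": joint torques, N m; "position": TCP position; "tool_rot": TCP orientation; "wrist_force": force on the tool from outside, world axes, zero at the start; "moment": the same for the moment, N m; "finger_gap": finger opening in m; "grip_force": force on a finger pad.
Only numpy, scipy, OpenCV 4.12 (cv2) and the standard library are available. Lean on these libraries where they do the work, as an engineer would, in place of code of your own. Each camera call takes 0.05 s, during which the arm holds its last target. There are 200 camera calls.

### The job

The washed cups are draining mouth-down on the board by the sink. Turn every cup over and stand it mouth-up on the floor of the wooden carrying tray while the tray's handle is still folded down; when all of them are in, swing the carry handle up and over past upright until it rests in its end stop. Leave the soap bottle, the jar and the bowl where they are.

Things in the scene. Friction and masses are not known exactly. Their poses are not given: they have to be found in the camera images.
- cup_a: white ceramic cup, may be absent. Octagonal prism: 60 mm across the flats (65 over corners), 76 mm tall, wall 4 mm, about 160 g. Origin: middle of the cup on its axis, 38 mm from both ends; its +z points from closed bottom to open mouth (mouth-down at the start: +z down, origin 42 mm above the worktop). Flats face its x and y axes and the diagonals. On a flat it does not roll.
- cup_b: blue ceramic cup, may be absent. Octagonal prism: 60 mm across the flats (65 over corners), 76 mm tall, wall 4 mm, about 160 g. Origin: middle of the cup on its axis, 38 mm from both ends; its +z points from closed bottom to open mouth (mouth-down at the start: +z down, origin 42 mm above the worktop). Flats face its x and y axes and the diagonals. On a flat it does not roll.
- cup_c: terracotta ceramic cup, may be absent. Octagonal prism: 60 mm across the flats (65 over corners), 76 mm tall, wall 4 mm, about 160 g. Origin: middle of the cup on its axis, 38 mm from both ends; its +z points from closed bottom to open mouth (mouth-down at the start: +z down, origin 42 mm above the worktop). Flats face its x and y axes and the diagonals. On a flat it does not roll.
- cup_d: yellow ceramic cup, may be absent. Octagonal prism: 60 mm across the flats (65 over corners), 76 mm tall, wall 4 mm, about 160 g. Origin: middle of the cup on its axis, 38 mm from both ends; its +z points from closed bottom to open mouth (mouth-down at the start: +z down, origin 42 mm above the worktop). Flats face its x and y axes and the diagonals. On a flat it does not roll.
- drainer: Stainless draining board, 340 x 340 mm, a 4 mm thick flat sheet fixed on the worktop; the cups stand mouth-down on it. Origin: centre of its underside, on the worktop; z up.
- tray: Wooden carrying tray, fixed on the worktop: outside 230 mm (its x) by 204 mm (its y), inside 218 x 192 mm (room for cups two by two), walls 22 mm high, inner floor 6 mm above the worktop. Origin: centre of its underside; z up. Outside the middle of each wall at x = +-114 mm stands a pivot block 34 mm long (y), 46 mm high.
- handle (a joint): Angle (rad) of the tray's carry handle, a steel bow: arms 150 mm long at tray x = +-126 mm, joined by a crossbar along tray x. 0 = lying level, folded out on the tray's +y side; 1.57 = upright; 1.85 = end stop, leaning past upright to the tray's -y side. Turns freely, 180 g: let go before upright it falls back to 0, past upright it drops over and stays in the end stop.
- handle_grip (a point): Middle of the handle's crossbar, on its axis: a black round grip 16 mm in diameter and 130 mm long (parallel to the tray's x). At angle q it lies at y = 150*cos(q) mm, z = 35 + 150*sin(q) mm, x = 0 in the tray's frame.
- handle_hinge (a point): Point on the handle's hinge axis in the tray's middle, 35 mm above the worktop; the axis runs along the tray's x.
- soap: Bystander: green washing-up bottle, 56 mm diameter, 170 mm tall. Origin: centre of its underside.
- jar: Bystander: amber glass jar with a steel lid, 70 mm diameter, 100 mm tall. Origin: centre of its underside.
- bowl: Bystander: white bowl, mouth up, 90 mm across the rim, 40 mm tall. Origin: centre of its underside.
Not all that is in view belongs to the job. What is shaped like the cup_a but green is not meant.

How it is judged:
By the outcome, as a careful person would: the job done as asked, in the order asked, and still so for the second after the job is handed in, with the robot touching nothing.
Of cup_a, cup_b, cup_c, cup_d only 3 to 4 are there at a start; the rules pass over those that are not, and their reading is None.
At some moment in a run one of cup_a, cup_b, cup_c, cup_d may be knocked a few centimetres aside while the robot is not near it.
Once in a run the grip may slacken for a moment while it holds something.
It also fails if it takes over 210 s, if anything falls off the work surface, if the arm or the gripper's body presses on something with over 40 N, if the wrist force passes 120 N, or if a joint passes its speed limit or range.

## Working session

There is one attempt and no reset: what is moved stays moved. The work goes in short steps, Python scripts to look and compute and a shell command to move; the robot and the scene stay as the last step left them, time stands still between calls to the robot, and variables do not carry over. Pictures are saved under pics/ and viewed, at most 14 in all, crops included, and the job is handed in when it is done.

```bash
mkdir -p pics; ls; cat > h.py <<'E'
import numpy as np, cv2
from station import robot
def grab(n):
    s=robot.get_state(); im,d=robot.read_camera(n); c=robot.get_calibration(n)
    if n=="wrist":
        T=np.eye(4); T[:3,:3]=s["tool_rot"]; T[:3,3]=s["position"]; W=T@np.array(c["tool_from_camera"])
    else: W=np.linalg.inv(np.array(c["extrinsics"]))
    return im,d,c,W
def cloud(d,c,W):
    f=240/np.tan(np.radians(c["vertical_fov"])/2)
    K=np.array([[f,0,c["cx"]],[0,f,c["cy"]],[0,0,1.]])
    v,u=np.mgrid[0:480,0:640]
    x=(u-c["cx"])/f; y=(v-c["cy"])/f; k=c["k1"]; a,b=x.copy(),y.copy()
    for _ in range(20):
        q=1+k*(a*a+b*b); a,b=x/q,y/q
    return np.stack([a*d,b*d,d],-1)@W[:3,:3].T+W[:3,3]
def go(x,y,z,yaw=None):
    "shift in tool axes (mm) and turn (deg) to reach a TCP target; yaw = world angle of tool y, mod 180"
    s=robot.get_state(); R=np.array(s["tool_rot"]); p=np.array(s["position"])
    d=R.T@(np.array([x,y,z])-p)*1000
    t=0
    if yaw is not None:
        cur=np.degrees(np.arctan2(R[1,1],R[0,1])); t=-(((yaw-cur)+90)%180-90)
    print("shift",d.round(1),"turn",round(t,1))
def st():
    s=robot.get_state(); R=np.array(s["tool_rot"])
    print("t",round(s["t"],2),"p",np.round(s["position"],4),"yaw_y",round(np.degrees(np.arctan2(R[1,1],R[0,1])),1),"q",np.round(s["qpos"],2),"gap",round(s["finger_gap"],4),"F",np.round(s["wrist_force"],1),"grip",np.round(s["grip_force"],1))
E
python3 - <<'E'
from h import *
st()
for n in ("scene","side"):
    im,d,c,W=grab(n); cv2.imwrite(f"pics/{n}0.png",im[:,:,::-1]); np.savez(f"{n}0.npz",im=im,P=cloud(d,c,W),d=d); print(n,W[:3,3].round(3),W[:3,2].round(2))
E
```

```text
pics
t 0.0 p [ 0.2959 -0.6613  0.1949] yaw_y -65.9 q [ 1.07  0.6  -0.    1.6   0.    0.94 -0.08] gap 0.0928 F [ 0.3 -0.7 -0.1] grip 0.0
scene [1.427 0.576 1.052] [-0.57 -0.45 -0.69]
side [0.547 1.065 1.032] [ 0.05 -0.76 -0.65]
```

View pics/scene0.png

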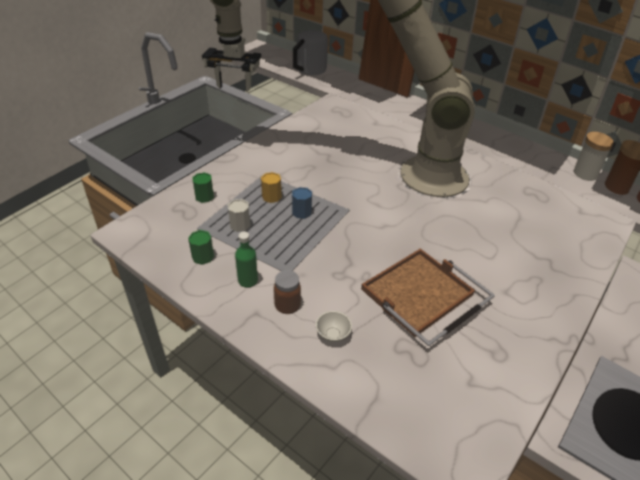

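View pics/side0.png

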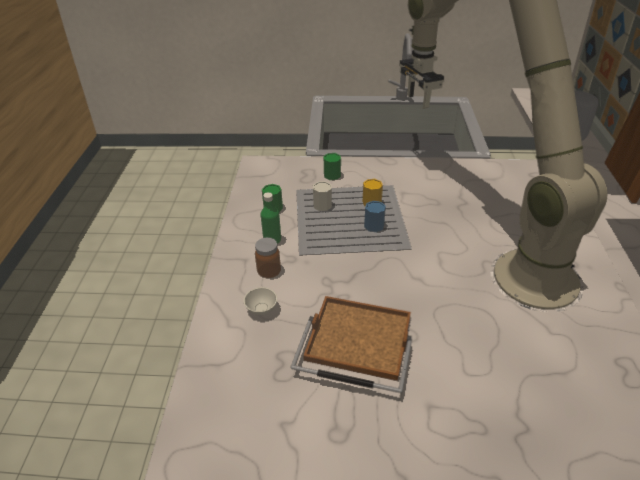

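Present: white cup (scene 239,217), blue (302,203) and yellow (272,187). The lookalikes are the green cups (203,187) and (201,247) and the amber jar (287,292). There is no terracotta cup. Next I measure from depth and take a close crop.

```bash
cat > meas.py <<'E'
from h import *
def rect(P,m):
    q=P[m][:,:2].astype(np.float32); r=cv2.minAreaRect(q*1000); return np.round(r[0],1),np.round(r[1],1),round(r[2],1),len(q)
def blobs(P,zlo,zhi,reg=(0.2,1.05,-0.8,0.6)):
    m=(P[...,2]>zlo)&(P[...,2]<zhi)&(P[...,0]>reg[0])&(P[...,0]<reg[1])&(P[...,1]>reg[2])&(P[...,1]<reg[3])
    n,l,s,cc=cv2.connectedComponentsWithStats(m.astype(np.uint8))
    for i in range(1,n):
        if s[i,4]>40:
            k=l==i; print("px",cc[i].round(),"rect",*rect(P,k),"z",np.percentile(P[k][:,2],[2,50,98]).round(3),"med",np.median(P[k],0).round(3))
E
python3 - <<'E'
from meas import *
for n in ("scene","side"):
    z=np.load(n+"0.npz"); P=z["P"]; print(n,"objs"); blobs(P,0.012,0.2); print("tops"); blobs(P,0.074,0.09)
    hsv=cv2.cvtColor(z["im"],cv2.COLOR_RGB2HSV)
    w=(hsv[...,0]>5)&(hsv[...,0]<20)&(hsv[...,1]>110)&(P[...,2]<0.03)&(P[...,2]>-0.01)&(P[...,0]>0.4)&(P[...,1]>-0.1)&(P[...,1]<.4)
    print("tray",rect(P,w))
im=np.load("side0.npz")["im"]; cv2.imwrite("pics/crop1.png",cv2.resize(im[145:400,230:430],None,fx=2.3,fy=2.3,interpolation=cv2.INTER_CUBIC)[:600,:,::-1])
E
```

```text
scene objs
px [202. 186.] rect [ 598.8 -511.2] [73.8 60.7] 53.5 486 z [0.014 0.063 0.078] med [ 0.609 -0.498  0.063]
px [271. 186.] rect [ 460.7 -343.1] [69.7 61.5] 52.7 524 z [0.014 0.065 0.084] med [ 0.473 -0.331  0.065]
px [301. 201.] rect [ 458.2 -217.3] [69.3 59.6] 37.4 547 z [0.013 0.067 0.084] med [ 0.471 -0.209  0.067]
px [239. 214.] rect [ 625. -323.] [68.8 57.9] 51.3 561 z [0.014 0.068 0.083] med [ 0.636 -0.31   0.068]
px [201. 245.] rect [ 788.7 -309.8] [69.3 62.1] 69.4 662 z [0.015 0.067 0.079] med [ 0.797 -0.296  0.067]
px [245. 261.] rect [ 778.9 -143.5] [46.  54.7] 22.5 912 z [0.014 0.094 0.172] med [ 0.785 -0.135  0.094]
px [432. 297.] rect [514.7 258. ] [264.  267.5] 77.0 1935 z [0.013 0.034 0.047] med [0.522 0.302 0.034]
px [287. 291.] rect [769.5  -8.1] [66.6 66.2] 76.8 999 z [0.015 0.076 0.103] med [0.782 0.003 0.076]
px [333. 324.] rect [768.2 141.2] [89.2 88.3] 77.7 658 z [0.013 0.029 0.042] med [0.75  0.13  0.029]
tops
px [202. 177.] rect [ 593.7 -513.7] [54.1 62.4] 30.4 82 z [0.074 0.075 0.08 ] med [ 0.593 -0.518  0.075]
px [270. 178.] rect [ 459.1 -343.5] [66
[... 1182 characters left out ...]
0.028]
px [353. 352.] rect [513.  257.5] [267.1 261.5] 77.5 2317 z [0.013 0.034 0.045] med [0.523 0.321 0.034]
tops
px [373. 184.] rect [ 457.5 -342.6] [66.  60.8] 51.0 180 z [0.074 0.077 0.083] med [ 0.458 -0.342  0.077]
px [322. 187.] rect [ 621.5 -323.5] [58.5 70.4] 3.0 165 z [0.074 0.077 0.083] med [ 0.623 -0.324  0.077]
px [375. 207.] rect [ 453.8 -217.6] [68.4 61.1] 86.1 203 z [0.074 0.077 0.083] med [ 0.453 -0.218  0.077]
px [270. 223.] rect [ 765.7 -133.7] [56.1 32. ] 17.0 79 z [0.074 0.083 0.09 ] med [ 0.766 -0.127  0.083]
px [267. 255.] rect [761.1   6.4] [58.9 28. ] 8.5 94 z [0.075 0.079 0.09 ] med [0.76  0.014 0.079]
tray (array([606.1, 196.5]), array([230.5, 465.2]), 69.0, 5985)
```

View pics/crop1.png

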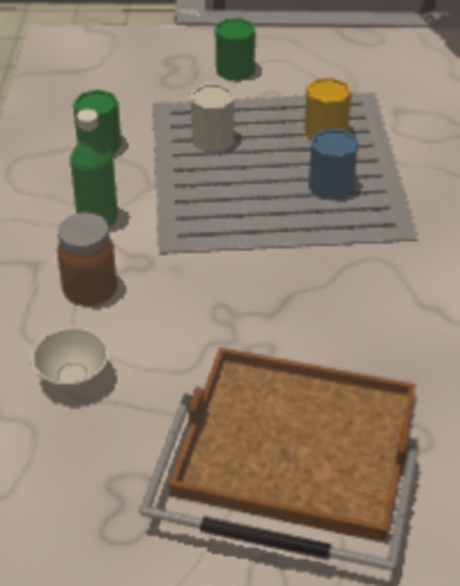

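The crop shows the white cup (212,120), yellow (328,108) and blue (333,165), all closed end up. The green lookalikes are at (235,48) and (97,120). The handle is folded towards the camera, on the tray's +y side. Next a wrist view from above.

```bash
python3 -c "
from h import *
go(0.54,-0.2,0.42,0); go(0.51,0.2,0.42,-13)
c=robot.get_calibration('wrist'); print(np.round(c['tool_from_camera'],3),c['vertical_fov'])"
```

```text
shift [ 411.2 -321.7 -224.7] turn -65.9
shift [ 547.3 -699.  -224.1] turn -52.9
[[-0.001 -0.961 -0.275  0.075]
 [ 1.    -0.    -0.001 -0.   ]
 [ 0.    -0.275  0.961 -0.189]
 [ 0.     0.     0.     1.   ]] 68.37852168401538
```

```bash
python3 -m jog '[[[93,41,-32,-22.5,0],[93,41,-32,-22.5,0],[93,41,-32,-22.5,0],[93,41,-32,-22.5,0],[93,41,-32,-22.5,0],[93,41,-32,-22.5,0],[93,41,-32,-22.5,0],[93,41,-32,-22.5,0],[93,41,-32,-22.5,0],[93,41,-32,-22.5,0],[93,0,0,0,-10],[93,0,0,0,-10],[93,0,0,0,-10],[93,0,0,0,-10],[93,0,0,0,-10],[93,0,0,0,-10],[93,0,0,0,-6]]]'; python3 - <<'E'
from meas import *
st()
im,d,c,W=grab("wrist"); P=cloud(d,c,W); np.savez("w1.npz",im=im,P=P)
cv2.imwrite("pics/w1.png",im[:,:,::-1]); blobs(P,0.07,0.09)
blobs(P,0.012,0.06)
E
```

```text
t: 2.22
position: [0.5394, -0.2022, 0.4203]
tool_rot: [[-0.006, 1.0, -0.001], [1.0, 0.006, 0.0], [0.0, -0.001, -1.0]]
wrist_force: [-0.1, 0.0, -0.9]
finger_gap: 0.0931
grip_force: 0.0
t 2.23 p [ 0.5394 -0.2022  0.4203] yaw_y 0.4 q [ 0.5   0.25 -0.32  1.62  0.08  1.28  0.18] gap 0.0931 F [-0.1  0.  -0.9] grip 0.0
px [465.  56.] rect [752.4 -17.3] [41.2 67. ] 24.9 442 z [0.07  0.075 0.089] med [ 0.74  -0.024  0.075]
px [460. 148.] rect [ 754.4 -147.7] [56.  24.1] 85.5 190 z [0.071 0.08  0.089] med [ 0.747 -0.145  0.08 ]
px [262. 195.] rect [ 454.7 -220.6] [60.1 60.3] 78.1 1325 z [0.075 0.077 0.081] med [ 0.455 -0.22   0.077]
px [470. 253.] rect [ 787.7 -312.4] [59.4 60.4] 67.5 1104 z [0.071 0.073 0.077] med [ 0.788 -0.312  0.073]
px [369. 261.] rect [ 623.2 -325.8] [60.3 60.6] 51.6 1170 z [0.074 0.077 0.081] med [ 0.623 -0.325  0.077]
px [267. 271.] rect [ 458.1 -344.9] [60.6 60.5] 10.8 1146 z [0.073 0.077 0.081] med [ 0.458 -0.344  0.077]
px [451.  64.] rect [744.8 -18.8] [30.5 68.9] 20.2 562 z [0.013 0.037 0.059] med [ 0.735 -0.027  0.037]
px [449. 146.] rect [ 753.6 -149.5] [23.8 53.7] 2.2 328 z [0.013 0.038 0.058] med [ 0.746 -0.144  0.038]
px [276. 180.] rect [ 472.1 -208.5] [18.6 60. ] 35.3 163 z [0.013 0.037 0.058] med [ 0.476 -0.198  0.037]
px [451. 238.] rect [ 775.4 -301.2] [64.7 33. ] 45.5 463 z [0.013 0.037 0.059] med [ 0.763 -0.295  0.037]
px [361. 240.] rect [ 615.7 -311.6] [64.8 32.8] 28.1 309 z [0.013 0.037 0.059] med [ 0.612 -0.3    0.037]
px [275. 251.] rect [ 463.7 -328.3] [29.4 62.8] 74.2 320 z [0.014 0.037 0.059] med [ 0.469 -0.318  0.037]
px [346. 335.] rect [ 593.5 -492.4] [59.7 18.9] 7.5 382 z [0.013 0.033 0.058] med [ 0.593 -0.486  0.033]
```

View pics/w1.png

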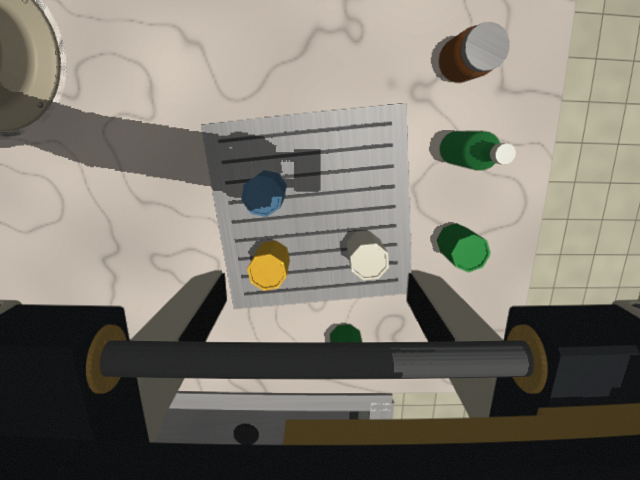

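The wrist view shows blue (264,193), yellow (267,268) and white (369,261), mouth-down on the drainer with clear gaps. The drainer corners are at about (203,124), (405,103), (411,294) and (233,307).

```bash
python3 - <<'E'
from meas import *
P=np.load("w1.npz")["P"]
for u,v in((207,126),(402,106),(408,291),(236,304)): print((u,v),P[v,u].round(3))
go(0.51,0.2,0.42,-13)
E
```

```text
(207, 126) [ 0.356 -0.117  0.004]
(402, 106) [ 0.676 -0.084  0.005]
(408, 291) [ 0.584 -0.203  0.446]
(236, 304) [ 0.386 -0.442  0.003]
shift [ 4.025e+02 -2.520e+01  4.000e-01] turn 13.6
```

```bash
python3 -m jog '[[[93,40,-3,0,0],[93,40,-3,0,0],[93,40,-3,0,0],[93,40,-3,0,0],[93,40,-3,0,0],[93,40,-3,0,0],[93,40,-3,0,0]]]'; python3 - <<'E'
from meas import *
st()
im,d,c,W=grab("wrist"); P=cloud(d,c,W); np.savez("w2.npz",im=im,P=P)
cv2.imwrite("pics/w2.png",im[:,:,::-1])
E
```

```text
t: 3.15
position: [0.5177, 0.079, 0.4206]
tool_rot: [[0.0, 1.0, -0.0], [1.0, -0.0, -0.0], [-0.0, -0.0, -1.0]]
wrist_force: [0.5, -0.1, -0.7]
finger_gap: 0.0928
grip_force: 0.0
t 3.15 p [0.5177 0.079  0.4206] yaw_y -0.0 q [ 0.14  0.19 -0.48  1.71  0.09  1.26 -0.36] gap 0.0928 F [ 0.5 -0.1 -0.7] grip 0.0
```

View pics/w2.png

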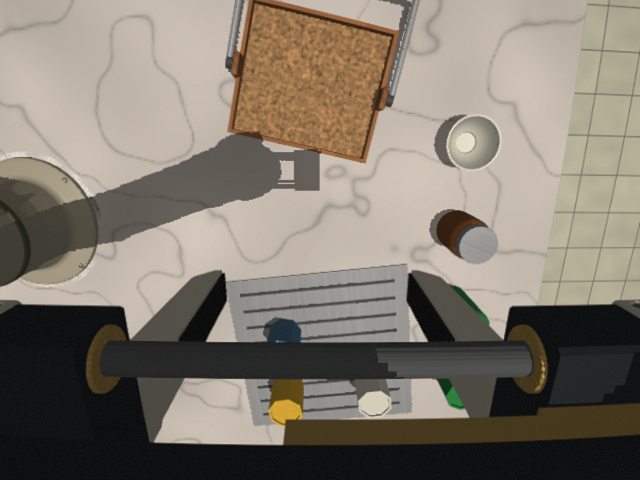

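The tray rim corners are at about (255,2), (397,33), (366,160) and (230,130). The pivot blocks are at (233,65) and (383,97).

```bash
python3 - <<'E'
from meas import *
P=np.load("w2.npz")["P"]; im=np.load("w2.npz")["im"]
hsv=cv2.cvtColor(im,cv2.COLOR_RGB2HSV)
w=(hsv[...,0]>4)&(hsv[...,0]<20)&(hsv[...,1]>100)&(P[...,2]<0.026)&(P[...,2]>-0.003)&(P[...,1]>.08)&(P[...,0]<.66)
n,l,s,cc=cv2.connectedComponentsWithStats(w.astype(np.uint8)); i=1+np.argmax(s[1:,4]); k=l==i
print(rect(P,k), cv2.boxPoints(cv2.minAreaRect(P[k][:,:2].astype(np.float32))).round(3))
k2=k&(P[...,2]>.014); print(rect(P,k2)); print("floor z",np.median(P[k][:,2]))
for u,v in((258,8),(392,36),(363,157),(233,128)): print((u,v),P[v,u].round(3))
# drainer front edge
for u in range(250,400,25):
    col=P[255:300,u]; j=np.argmax(col[:,2]>0); 
blobs(P,0.03,0.06)
g=(hsv[...,1]<35)&(P[...,1]<-0.05)&(P[...,1]>-.2)&(P[...,0]>.35)&(P[...,0]<.72)&(P[...,2]>.002)&(P[...,2]<.008)
e=[(P[v0,u][0],P[v0,u][1]) for u in range(250,400,5) if g[:,u].any() for v0 in [np.argmax(g[:,u])]]
e=np.array(e); f=np.polyfit(e[:,0],e[:,1],1); print("edge y=",f, "resid",np.std(e[:,1]-np.polyval(f,e[:,0])))
E
```

```text
(array([505.7, 230.4]), array([204. , 237.5]), 77.1, 20041) [[0.367 0.158]
 [0.599 0.104]
 [0.644 0.303]
 [0.413 0.356]]
(array([506.7, 230.2]), array([204., 230.]), 77.1, 2352)
floor z 0.006435646110105275
(258, 8) [0.427 0.34  0.007]
(392, 36) [0.633 0.299 0.013]
(363, 157) [0.593 0.115 0.017]
(233, 128) [0.378 0.162 0.005]
px [234.  43.] rect [396.2 290.7] [104.7  22.2] 80.0 690 z [0.032 0.04  0.047] med [0.395 0.275 0.04 ]
px [398.  62.] rect [639.6 265. ] [162.3  22.1] 74.6 922 z [0.034 0.039 0.046] med [0.64  0.251 0.039]
px [479. 142.] rect [764.4 138.8] [88.1 88.6] 14.8 741 z [0.03  0.038 0.042] med [0.782 0.14  0.038]
px [452. 227.] rect [747.2  -1.5] [69.5 31.3] 59.4 322 z [0.031 0.045 0.06 ] med [0.737 0.007 0.045]
px [463. 295.] rect [ 779.3 -124. ] [ 3.8 27.9] 69.7 69 z [0.03  0.043 0.059] med [ 0.775 -0.122  0.043]
px [284. 332.] rect [ 458.6 -198.3] [19.7 59.6] 78.6 287 z [0.03  0.045 0.06 ] med [ 0.458 -0.192  0.045]
px [369. 383.] rect [ 615.2 -309.4] [64.6 32.5] 26.0 241 z [0.032 0.051 0.06 ] med [ 0.612 -0.302  0.051]
px [444. 383.] rect [ 760.2 -312. ] [46.2 10.5] 89.1 94 z [0.033 0.05  0.06 ] med [ 0.759 -0.305  0.05 ]
px [287. 390.] rect [ 461.1 -328.1] [35.6 65.8] 78.0 360 z [0.031 0.045 0.059] med [ 0.461 -0.318  0.045]
edge y= [ 0.01439532 -0.09214254] resid 0.014670492144815112
```

```bash
python3 -c "
from h import *
go(0.455,-0.22,0.12,-11.9)"
```

```text
shift [-305.4  -63.5  300. ] turn 12.2
```

```bash
python3 -m jog '[[[93,-38,-8,37.5,0],[93,-38,-8,37.5,0],[93,-38,-8,37.5,0],[93,-38,-8,37.5,0],[93,-38,-8,37.5,0],[93,-38,-8,37.5,0],[93,-38,-8,37.5,0],[93,-38,-8,37.5,0],[93,0,0,0,6],[93,0,0,0,6],[93,0,0,0,0]]]'; python3 -c "
from h import *
st();go(0.455,-0.22,0.023,-11.9)"
```

```text
t: 4.58
position: [0.4546, -0.2265, 0.1205]
tool_rot: [[0.207, 0.978, -0.001], [0.978, -0.207, -0.0], [-0.0, -0.001, -1.0]]
wrist_force: [0.3, -0.0, 0.2]
finger_gap: 0.0932
grip_force: 0.0
t 4.58 p [ 0.4546 -0.2265  0.1205] yaw_y -11.9 q [ 0.52  0.46 -0.23  2.15  0.19  0.55 -0.06] gap 0.0932 F [ 0.3 -0.   0.2] grip 0.0
shift [ 6.4 -0.9 97.5] turn -0.0
```

```bash
python3 -m jog '[[[93,6.5,-1,0,0],[93,0,0,40,0],[93,0,0,40,0],[93,0,0,17.5,0],[50,0,0,0,0],[50,0,0,0,0],[50,0,0,0,0],[50,0,0,0,0],[50,0,0,0,0],[50,0,0,0,0]]]'; python3 -c "
from h import *
st()"
```

```text
t: 5.82
position: [0.4557, -0.2201, 0.024]
tool_rot: [[0.206, 0.979, 0.001], [0.979, -0.206, -0.001], [-0.0, 0.002, -1.0]]
wrist_force: [1.1, -0.3, 8.8]
finger_gap: 0.0597
grip_force: 30.0
t 5.83 p [ 0.4557 -0.2201  0.024 ] yaw_y -11.9 q [ 0.44  0.62 -0.14  2.23  0.27  0.31 -0.15] gap 0.0597 F [ 1.1 -0.3  8.8] grip 30.0
```

```bash
python3 -m jog '[[[50,0,0,-25,0],[50,0,0,-25,0]]]'; python3 -c "
from h import *
st();go(0.495,-0.045,0.075,5.9)"
```

```text
t: 6.08
position: [0.4547, -0.2197, 0.0738]
tool_rot: [[0.206, 0.979, -0.001], [0.979, -0.206, 0.0], [0.0, -0.001, -1.0]]
wrist_force: [0.2, -1.1, -1.5]
finger_gap: 0.06
grip_force: 30.0
t 6.08 p [ 0.4547 -0.2197  0.0738] yaw_y -11.9 q [ 0.48  0.53 -0.2   2.2   0.24  0.43 -0.12] gap 0.06 F [ 0.2 -1.1 -1.5] grip 30.0
shift [179.2   3.5  -1.2] turn -17.8
```

Then down to just above the worktop, with a check.

```bash
python3 -m jog '[[[50,45,1,0,0],[50,45,1,0,0],[50,45,1,0,0],[50,44,0.5,0,0],[50,0,0,0,-9],[50,0,0,0,-8.8],[50,0,0,30,0],[50,0,0,20,0],[50,0,0,0,0]]]'; python3 -c "
from h import *
st()
im,d,c,W=grab('scene'); P=cloud(d,c,W); 
e=[]
# drainer edge from scene depth: first z>2mm along y
m=(P[...,0]>.40)&(P[...,0]<.68)&(P[...,1]>-.14)&(P[...,1]<-.05)&(P[...,2]<.012)
p=P[m]
for x0 in np.arange(.40,.68,.04):
    q=p[(p[:,0]>x0)&(p[:,0]<x0+.04)]; q=q[np.argsort(q[:,1])]
    b=[(round(y,3),round(float(np.median(q[(q[:,1]>y)&(q[:,1]<y+.01),2]))*1000,1)) for y in np.arange(-.13,-.05,.01) if ((q[:,1]>y)&(q[:,1]<y+.01)).any()]
    print(round(x0+.02,2),b)
"
```

```text
t: 7.2
position: [0.4944, -0.0453, 0.0223]
tool_rot: [[-0.103, 0.995, -0.003], [0.995, 0.103, -0.0], [0.0, -0.003, -1.0]]
wrist_force: [0.3, -0.3, -0.4]
finger_gap: 0.0599
grip_force: 30.0
t 7.2 p [ 0.4944 -0.0453  0.0223] yaw_y 5.9 q [ 0.1   0.62 -0.17  2.24  0.34  0.3  -0.27] gap 0.0599 F [ 0.3 -0.3 -0.4] grip 30.0
0.42 [(np.float64(-0.07), 1.5), (np.float64(-0.06), 0.6)]
0.46 [(np.float64(-0.13), 4.7), (np.float64(-0.12), 5.9), (np.float64(-0.11), 5.4), (np.float64(-0.1), 1.2)]
0.5 [(np.float64(-0.13), 5.0), (np.float64(-0.12), 4.5), (np.float64(-0.11), 4.3), (np.float64(-0.1), 2.5), (np.float64(-0.09), 1.2), (np.float64(-0.08), 2.1), (np.float64(-0.07), 2.3)]
0.54 [(np.float64(-0.13), 5.0), (np.float64(-0.12), 4.6), (np.float64(-0.11), 5.5), (np.float64(-0.1), 4.3), (np.float64(-0.09), 0.9), (np.float64(-0.08), 1.8), (np.float64(-0.07), 1.6), (np.float64(-0.06), 1.4)]
0.58 [(np.float64(-0.13), 5.4), (np.float64(-0.12), 5.0), (np.float64(-0.11), 5.5), (np.float64(-0.1), 5.0), (np.float64(-0.09), 2.0), (np.float64(-0.08), 0.6), (np.float64(-0.07), 0.7), (np.float64(-0.06), 1.0)]
0.62 [(np.float64(-0.13), 4.9), (np.float64(-0.12), 5.2), (np.float64(-0.11), 4.4), (np.float64(-0.1), 4.4), (np.float64(-0.09), 3.0), (np.float64(-0.08), 0.1), (np.float64(-0.07), 0.5), (np.float64(-0.06), 0.1)]
0.66 [(np.float64(-0.13), 3.3), (np.float64(-0.12), 2.2), (np.float64(-0.11), 2.0), (np.float64(-0.1), 2.3), (np.float64(-0.09), 0.7), (np.float64(-0.08), -738.3), (np.float64(-0.07), -741.0), (np.float64(-0.06), -2.6)]
0.7 []
```

```bash
python3 -m jog '[[[50,0,0,1.5,0],[50,-10,0,0,0],[50,-10,0,0,0],[50,0,0,0,0]]]';python3 -m jog '[[[50,-3,0,0,0],[50,-3,0,0,0],[50,0,0,0,0]]]'
```

```text
t: 7.75
position: [0.4976, -0.0665, 0.022]
tool_rot: [[-0.101, 0.995, 0.001], [0.995, 0.101, -0.0], [-0.0, 0.0, -1.0]]
wrist_force: [-1.3, 0.2, -2.2]
finger_gap: 0.0597
grip_force: 30.0
t: 8.12
position: [0.498, -0.069, 0.0219]
tool_rot: [[-0.105, 0.994, 0.0], [0.994, 0.105, 0.002], [0.002, 0.0, -1.0]]
wrist_force: [-1.9, 7.9, 3.9]
finger_gap: 0.06
grip_force: 30.0
```

```bash
python3 -m jog '[[[50,-3.5,0,-2,0],[50,-3.6,0,-2.2,0],[50,-3.8,0,-1.7,0],[50,-3.9,0,-1.5,0],[50,-4.1,0,-1,0],[50,-4.2,0,-0.9,0]]]'; python3 - <<'E'
from h import *
st(); im,d,c,W=grab('scene'); cv2.imwrite('pics/s1.png',cv2.resize(im[140:260,240:380],None,fx=4,fy=4)[:,:,::-1])
E
```

```text
t: 8.88
position: [0.5004, -0.0948, 0.0311]
tool_rot: [[-0.103, 0.995, -0.0], [0.995, 0.103, -0.0], [-0.0, -0.0, -1.0]]
wrist_force: [-0.2, 0.6, -1.7]
finger_gap: 0.06
grip_force: 30.0
t 8.88 p [ 0.5004 -0.0948  0.0311] yaw_y 5.9 q [ 0.22  0.61 -0.2   2.21  0.35  0.35 -0.18] gap 0.06 F [-0.2  0.6 -1.7] grip 30.0
```

View pics/s1.png

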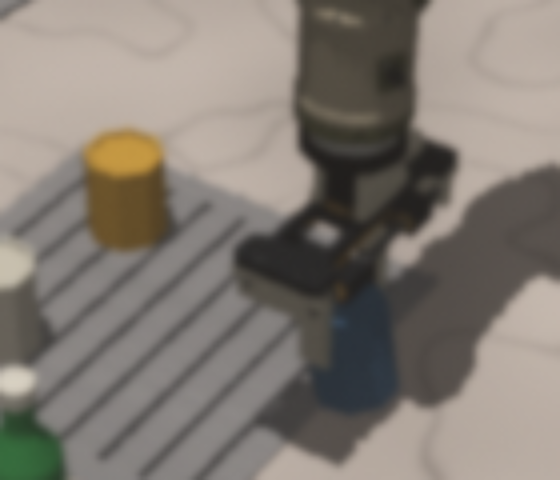

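The cup hopped over the 4 mm drainer step instead of tilting. The 22 mm tray wall is a better fulcrum: I'll hold the cup clear of the worktop and pivot it over the wall's outer top edge.

```bash
python3 -m jog '[[[50,0,0,-30,0],[50,0,0,0,0]]]' >/dev/null; python3 -c "
from h import *
st();go(0.4706,0.0721,0.06,-12.9)"
```

```text
t 9.18 p [ 0.5014 -0.0947  0.0624] yaw_y 5.9 q [ 0.25  0.56 -0.25  2.19  0.33  0.42 -0.16] gap 0.0599 F [ 0.6 -0.2 -0.9] grip 30.0
shift [169.1 -13.6   2.2] turn 18.8
```

```bash
python3 -m jog '[[[50,42,-3.4,0,0],[50,42,-3.4,0,0],[50,42,-3.4,0,0],[50,42,-3.4,0,0],[50,0,0,0,9.4],[50,0,0,0,9.4],[50,0,0,0,0]]]' ; python3 - <<'E'
from h import *
go(0.4706,0.0721,0.032,-12.9)
im,d,c,W=grab('side'); P=cloud(d,c,W); np.savez('sd.npz',im=im,P=P)
hsv=cv2.cvtColor(im,cv2.COLOR_RGB2HSV); b=(hsv[...,0]>95)&(hsv[...,0]<125)&(hsv[...,1]>80)&(P[...,1]>0)
v,u=np.nonzero(b); print(u.min(),u.max(),v.min(),v.max(),P[b].min(0).round(3),P[b].max(0).round(3))
# world-frame normal of visible +y flat
q=P[b]; q=q[(q[:,1]>np.percentile(q[:,1],20))]; 
cc=im[240:400,290:490]; cv2.imwrite('pics/sd1.png',cv2.resize(cc,None,fx=3.5,fy=3.5)[:,:,::-1])
E
```

```text
t: 10.05
position: [0.4694, 0.0715, 0.0605]
tool_rot: [[0.222, 0.975, -0.0], [0.975, -0.222, -0.001], [-0.001, -0.0, -1.0]]
wrist_force: [-0.7, 0.9, -1.8]
finger_gap: 0.0602
grip_force: 30.0
shift [ 0.8  1.1 28.5] turn 0.1
367 621 18 265 [0.475 0.05  0.106] [0.547 1.065 1.032]
```

View pics/sd1.png

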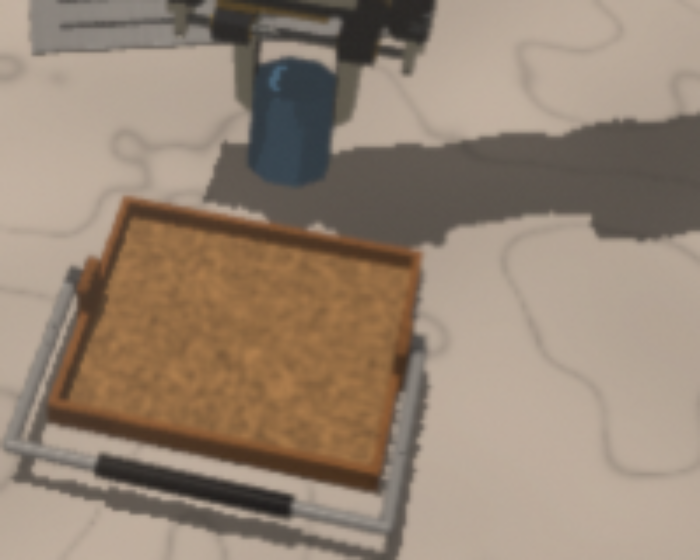

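The blue cup is still about upright and mouth-down in the grip (290,120), outside the tray's near wall.

```bash
python3 -m jog '[[[50,0,1,28.5,0],[50,11,0,0,0],[50,11,0,0,0],[50,0,0,0,0]]]'; python3 -m jog '[[[50,4,0,0,0],[50,4,0,0,0],[50,0,0,0,0]]]'
```

```text
t: 10.6
position: [0.4748, 0.0923, 0.033]
tool_rot: [[0.222, 0.975, -0.002], [0.975, -0.222, -0.002], [-0.002, -0.001, -1.0]]
wrist_force: [-1.6, -4.2, -5.6]
finger_gap: 0.0597
grip_force: 30.0
t: 10.98
position: [0.4759, 0.0979, 0.0334]
tool_rot: [[0.224, 0.975, -0.003], [0.975, -0.224, -0.004], [-0.004, -0.002, -1.0]]
wrist_force: [-2.9, -10.9, 5.2]
finger_gap: 0.0598
grip_force: 30.0
```

```bash
python3 -m jog '[[[50,3,0,0,0],[50,3,0,0,0],[50,3,0,0,0],[50,0,0,0,0]]]'; python3 -m jog '[[[50,-4,0,-30,0],[50,-30,0,0,0],[50,0,0,0,0]]]'; python3 - <<'E'
from h import *
im,d,c,W=grab('side'); P=cloud(d,c,W); hsv=cv2.cvtColor(im,cv2.COLOR_RGB2HSV)
b=(hsv[...,0]>95)&(hsv[...,0]<125)&(hsv[...,1]>60)&(P[...,1]>0)&(P[...,1]<.3)&(P[...,2]<.2)
q=P[b]; print(len(q)); f=(q-[.5065,.23,0]); y=f@np.array([.223,.975,0]); z=f[:,2]
for a in np.arange(.02,.16,.01):
    k=(z>a)&(z<a+.01)
    if k.sum()>3: print(round(a,3),k.sum(),np.percentile(y[k],[5,50,95]).round(3))
E
```

```text
t: 11.48
position: [0.4778, 0.1068, 0.0334]
tool_rot: [[0.224, 0.975, -0.003], [0.975, -0.224, -0.004], [-0.004, -0.002, -1.0]]
wrist_force: [-3.0, -10.5, 5.6]
finger_gap: 0.0598
grip_force: 30.0
t: 11.85
position: [0.4716, 0.075, 0.0637]
tool_rot: [[0.224, 0.975, 0.001], [0.975, -0.224, -0.0], [-0.0, 0.001, -1.0]]
wrist_force: [0.2, 0.2, -1.4]
finger_gap: 0.0597
grip_force: 30.0
449
0.05 31 [-0.147 -0.135 -0.131]
0.06 41 [-0.148 -0.134 -0.131]
0.07 33 [-0.147 -0.134 -0.13 ]
0.08 35 [-0.147 -0.135 -0.131]
0.09 34 [-0.148 -0.134 -0.13 ]
0.1 30 [-0.145 -0.133 -0.131]
0.11 231 [-0.185 -0.159 -0.131]
0.12 13 [-0.184 -0.138 -0.132]
```

The cup is vertical again, and it slips in rotation at about 11 N. Now the full first 90° arc over the wall.

```bash
python3 -m jog '[[[50,12,0,30,0],[50,13,0,0,0],[50,3,0,0,0],[50,4.2,0,-3.6,0],[50,4.3,0,-3.2,0],[50,4.8,0,-2.4,0],[50,4.9,0,-2,0],[50,5.2,0,-1.1,0],[50,5.3,0,-0.7,0],[50,5.3,0,0.3,0],[50,5.3,0,0.7,0],[50,5.1,0,1.6,0],[50,5,0,2.2,0],[50,4.5,0,2.9,0],[50,4.3,0,3.3,0],[50,0,0,0,0]]]'; cat > tilt.py <<'E'
from h import *
import sys
def cup(col,cam='side',ymax=.45):
    im,d,c,W=grab(cam); P=cloud(d,c,W); hsv=cv2.cvtColor(im,cv2.COLOR_RGB2HSV)
    H,S=hsv[...,0].astype(int),hsv[...,1]
    m={'blue':(H>95)&(H<125)&(S>60),'yellow':(H>17)&(H<30)&(S>120),'white':(S<60)&(hsv[...,2]>110)}[col]
    p=robot.get_state()["position"]
    m&=(np.linalg.norm(P-(np.array(p)+[0,0,.018]),axis=-1)<.062)
    q=P[m]; f=q-[.5065,.23,0]; y=f@np.array([.223,.975,0]); x=f@np.array([.975,-.223,0]); z=f[:,2]
    pt=(np.array(p)-[.5065,.23,0]); print("tcp tray x,y",(pt@[.975,-.223,0]).round(3),(pt@[.223,.975,0]).round(3),"z",p[2].round(3) if hasattr(p[2],'round') else p[2], "n",len(q))
    for a in np.arange(0,.16,.01):
        k=(z>a)&(z<a+.01)
        if k.sum()>5: print(round(a,3),k.sum(),"y",np.percentile(y[k],[3,50,97]).round(3),"x",np.percentile(x[k],[3,97]).round(3))
if __name__=="__main__": cup(*sys.argv[1:])
E
python3 -c "
from h import *
st()"; python3 tilt.py blue
```

```text
t: 13.9
position: [0.4912, 0.16, 0.0355]
tool_rot: [[0.223, 0.975, 0.001], [0.975, -0.223, -0.0], [0.0, 0.001, -1.0]]
wrist_force: [-0.7, -1.2, 5.0]
finger_gap: 0.0597
grip_force: 30.0
t 13.9 p [0.4912 0.16   0.0355] yaw_y -12.9 q [-0.37  0.61 -0.08  2.2   0.13  0.34 -0.79] gap 0.0597 F [-0.7 -1.2  5. ] grip 30.0
tcp tray x,y 0.001 -0.072 z 0.035 n 349
0.07 61 y [-0.071 -0.063 -0.056] x [-0.024  0.013]
0.08 135 y [-0.081 -0.071 -0.06 ] x [-0.026  0.024]
0.09 123 y [-0.09  -0.082 -0.073] x [-0.026  0.026]
0.1 29 y [-0.091 -0.088 -0.083] x [-0.023  0.021]
```

```bash
python3 - <<'E'
from h import *
a=grab('side')[0][240:390,310:450]; b=grab('scene')[0][200:350,370:510]
cv2.imwrite('pics/c2.png',cv2.resize(np.hstack([a,b]),None,fx=2.8,fy=2.8,interpolation=cv2.INTER_CUBIC)[:,:,::-1])
E
```

```text
(no output)
```

View pics/c2.png

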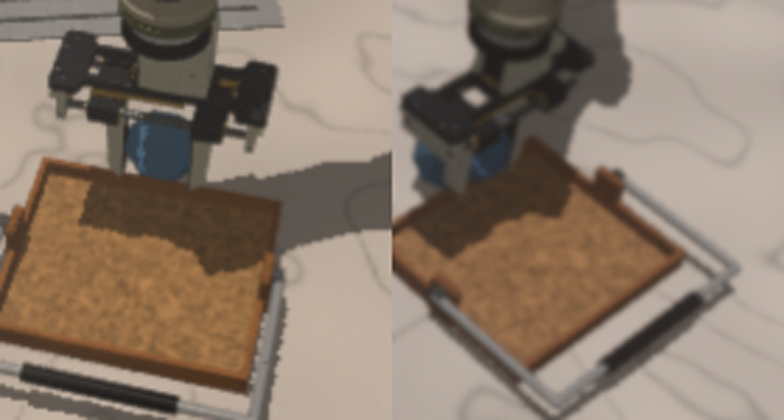

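The cup turned only about 45°, then slid in the pads (closed face towards the camera at (165,145)), possibly the momentary grip slack. Since it's past its tipping angle, I'll set it down on the open worktop so it comes to lie on a side, then regrip.

```bash
python3 -m jog '[[[50,0,0,-25,0],[50,0,0,-15,0],[50,-40,0,0,0],[50,-40,0,0,0],[50,-20,0,0,0],[50,0,0,0,0]]]' >/dev/null; python3 -c "
from h import *
st()"; python3 tilt.py blue; python3 -m jog '[[[50,0,0,25,0],[50,0,0,14,0],[50,0,0,3,0],[50,0,0,0,0]]]';
```

```text
t 14.8 p [0.4684 0.0613 0.0748] yaw_y -13.0 q [-0.17  0.5  -0.11  2.27  0.15  0.37 -0.64] gap 0.0597 F [-0.1  0.5 -1.5] grip 30.0
tcp tray x,y 0.001 -0.172 z 0.075 n 354
0.11 70 y [-0.171 -0.163 -0.155] x [-0.019  0.015]
0.12 121 y [-0.183 -0.173 -0.164] x [-0.025  0.023]
0.13 118 y [-0.193 -0.184 -0.175] x [-0.025  0.025]
0.14 43 y [-0.198 -0.192 -0.186] x [-0.024  0.018]
t: 15.35
position: [0.4686, 0.0632, 0.0325]
tool_rot: [[0.222, 0.975, -0.0], [0.975, -0.222, -0.0], [-0.0, -0.0, -1.0]]
wrist_force: [1.1, -0.8, -1.5]
finger_gap: 0.0596
grip_force: 30.0
```

```bash
python3 -m jog '[[[50,0,0,3,0],[50,0,0,3,0],[50,0,0,0,0]]]';python3 -m jog '[[[50,0,0,3,0],[50,0,0,3,0],[50,0,0,0,0]]]'
```

```text
t: 15.72
position: [0.4686, 0.0627, 0.0265]
tool_rot: [[0.223, 0.975, -0.0], [0.975, -0.223, -0.0], [-0.0, -0.0, -1.0]]
wrist_force: [-0.3, -0.2, -1.6]
finger_gap: 0.0596
grip_force: 30.0
t: 16.1
position: [0.4684, 0.0627, 0.0202]
tool_rot: [[0.223, 0.975, -0.001], [0.975, -0.223, -0.0], [-0.0, -0.0, -1.0]]
wrist_force: [0.2, -0.2, -1.5]
finger_gap: 0.06
grip_force: 30.0
```

```bash
python3 -m jog '[[[50,0,0,3,0],[50,0,0,3,0],[50,0,0,0,0]]]';python3 -m jog '[[[50,0,0,3,0],[50,0,0,3,0],[50,0,0,0,0]]]'; python3 tilt.py blue
```

```text
t: 16.48
position: [0.47, 0.065, 0.0155]
tool_rot: [[0.221, 0.975, 0.003], [0.975, -0.221, 0.002], [0.003, 0.003, -1.0]]
wrist_force: [-1.4, 6.5, 18.0]
finger_gap: 0.06
grip_force: 30.0
t: 16.85
position: [0.4718, 0.0674, 0.0103]
tool_rot: [[0.219, 0.976, 0.007], [0.976, -0.219, 0.005], [0.007, 0.006, -1.0]]
wrist_force: [-1.2, 15.4, 28.2]
finger_gap: 0.0598
grip_force: 30.1
tcp tray x,y 0.002 -0.166 z 0.01 n 320
0.05 81 y [-0.166 -0.158 -0.15 ] x [-0.024  0.018]
0.06 98 y [-0.174 -0.165 -0.157] x [-0.026  0.026]
0.07 101 y [-0.183 -0.174 -0.166] x [-0.024  0.026]
0.08 37 y [-0.183 -0.18  -0.173] x [-0.022  0.021]
```

```bash
python3 -m jog '[[[50,0,0,-3,0],[93,0,0,0,0],[93,0,0,0,0],[93,0,0,0,0],[93,0,0,0,0],[93,0,0,-40,0],[93,0,0,-40,0],[93,-40,0,-30,0],[93,-40,0,-30,0],[93,-20,0,-20,0],[93,0,0,0,0]]]' ; python3 - <<'E'
from meas import *
im,d,c,W=grab("wrist"); P=cloud(d,c,W); blobs(P,0.02,0.09,(.35,.65,-.1,.13)); im2=grab('side')[0]
im=cv2.resize(im[100:400,150:550],(560,420)); 
cv2.imwrite('pics/c3.png',im[:,:,::-1])
E
```

```text
t: 18.27
position: [0.4466, -0.0362, 0.1726]
tool_rot: [[0.226, 0.974, 0.002], [0.974, -0.226, -0.0], [0.0, 0.002, -1.0]]
wrist_force: [-0.1, 0.8, 0.4]
finger_gap: 0.093
grip_force: 0.0
px [395.  15.] rect [543.3 124.9] [ 16.7 112.8] 77.3 1016 z [0.02  0.022 0.023] med [0.553 0.119 0.022]
px [313.  96.] rect [466.3  64.4] [76.4 60.4] 74.7 6831 z [0.043 0.058 0.061] med [0.467 0.066 0.058]
```

View pics/c3.png

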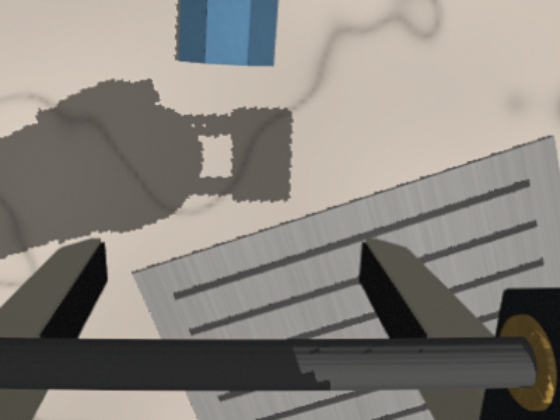

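Blue now lies on a flat at (0.466, 0.064), mouth expected towards −y. I'll grip it at its middle.

```bash
python3 -c "
from h import *
st();go(0.4663,0.0644,0.012,-15.3)"
```

```text
t 18.38 p [ 0.4463 -0.0343  0.1711] yaw_y -12.9 q [ 0.1   0.31 -0.19  2.23  0.1   0.6  -0.39] gap 0.0928 F [ 0.3  0.1 -0. ] grip 0.0
shift [100.7  -2.6 159.2] turn 2.4
```

```bash
python3 -m jog '[[[93,50,-1.3,20,0],[93,50.5,-1.3,20,0],[93,0,0,0,2.4],[93,0,0,50,0],[93,0,0,50,0],[93,0,0,19,0],[50,0,0,0,0],[50,0,0,0,0],[50,0,0,0,0],[50,0,0,0,0],[50,0,0,-17,0],[50,0,0,-17,0],[50,-10,0,0,-2.4],[50,0,0,0,0]]]'; python3 tilt.py blue
```

```text
t: 20.12
position: [0.4634, 0.0534, 0.0471]
tool_rot: [[0.225, 0.974, 0.001], [0.974, -0.225, -0.0], [-0.0, 0.001, -1.0]]
wrist_force: [1.7, -0.2, -1.8]
finger_gap: 0.0595
grip_force: 30.0
tcp tray x,y -0.003 -0.181 z 0.047 n 539
0.03 12 y [-0.151 -0.146 -0.142] x [-0.014  0.004]
0.04 40 y [-0.149 -0.146 -0.14 ] x [-0.025  0.013]
0.05 43 y [-0.149 -0.146 -0.141] x [-0.029  0.02 ]
0.06 47 y [-0.149 -0.146 -0.143] x [-0.031  0.018]
0.07 59 y [-0.193 -0.147 -0.142] x [-0.032  0.021]
0.08 137 y [-0.208 -0.167 -0.143] x [-0.03   0.017]
0.09 201 y [-0.212 -0.177 -0.142] x [-0.021  0.009]
```

```bash
python3 -m jog '[[[50,18,0,18,0],[50,18,0,0,0],[50,4,0,0,0],[50,2,0,0,0],[50,2.5,0,-3,0],[50,2.5,0,-3,0],[50,2.6,0,-3,0],[50,3,0,-2.5,0],[50,3.2,0,-2.3,0],[50,3.3,0,-2,0],[50,0,0,0,0]]]'; python3 tilt.py blue
```

```text
t: 21.55
position: [0.4768, 0.1121, 0.0445]
tool_rot: [[0.223, 0.975, 0.0], [0.975, -0.223, 0.0], [0.0, 0.0, -1.0]]
wrist_force: [-1.2, -3.4, -1.3]
finger_gap: 0.0589
grip_force: 30.0
tcp tray x,y -0.003 -0.122 z 0.044 n 569
0.02 10 y [-0.105 -0.104 -0.101] x [-0.02  0.01]
0.03 10 y [-0.101 -0.099 -0.098] x [-0.029  0.003]
0.04 14 y [-0.098 -0.096 -0.093] x [-0.028  0.011]
0.05 19 y [-0.093 -0.091 -0.087] x [-0.031  0.021]
0.06 48 y [-0.104 -0.089 -0.083] x [-0.033  0.019]
0.07 137 y [-0.123 -0.094 -0.079] x [-0.031  0.017]
0.08 181 y [-0.143 -0.113 -0.093] x [-0.028  0.019]
0.09 133 y [-0.148 -0.135 -0.114] x [-0.025  0.015]
0.1 17 y [-0.147 -0.141 -0.132] x [-0.015  0.007]
```

It's rotating the right way (about 27°). Continue the arc.

```bash
python3 -m jog '[[[50,3.5,0,-1.6,0],[50,3.6,0,-1.4,0],[50,3.8,0,-1,0],[50,3.9,0,-0.6,0],[50,3.9,0,-0.4,0],[50,4,0,-0.1,0],[50,0,0,0,0]]]'; python3 tilt.py blue
```

```text
t: 22.48
position: [0.482, 0.1346, 0.0495]
tool_rot: [[0.222, 0.975, 0.0], [0.975, -0.222, 0.001], [0.001, 0.0, -1.0]]
wrist_force: [-2.9, -3.0, 4.0]
finger_gap: 0.0591
grip_force: 30.0
tcp tray x,y -0.003 -0.099 z 0.05 n 547
0.05 12 y [-0.081 -0.075 -0.065] x [-0.033  0.013]
0.06 93 y [-0.088 -0.07  -0.061] x [-0.032  0.014]
0.07 113 y [-0.096 -0.078 -0.068] x [-0.03   0.018]
0.08 104 y [-0.106 -0.088 -0.079] x [-0.029  0.018]
0.09 107 y [-0.111 -0.098 -0.089] x [-0.027  0.018]
0.1 97 y [-0.118 -0.107 -0.097] x [-0.027  0.018]
0.11 21 y [-0.114 -0.111 -0.108] x [-0.02   0.008]
```

```bash
python3 -m jog '[[[50,4,0,0.3,0],[50,3.9,0,0.7,0],[50,3.7,0,1,0],[50,3.6,0,1.4,0],[50,3.5,0,1.6,0],[50,3.5,0,1.9,0],[50,0,0,0,0]]]'; python3 tilt.py blue
```

```text
t: 23.4
position: [0.4883, 0.1579, 0.0433]
tool_rot: [[0.222, 0.975, 0.003], [0.975, -0.222, 0.003], [0.004, 0.003, -1.0]]
wrist_force: [-1.8, 2.3, 10.8]
finger_gap: 0.0596
grip_force: 30.0
tcp tray x,y -0.002 -0.074 z 0.043 n 613
0.04 52 y [-0.065 -0.054 -0.048] x [-0.03   0.021]
0.05 80 y [-0.068 -0.056 -0.049] x [-0.031  0.015]
0.06 69 y [-0.072 -0.059 -0.053] x [-0.03   0.018]
0.07 122 y [-0.124 -0.069 -0.055] x [-0.028  0.019]
0.08 105 y [-0.122 -0.07  -0.06 ] x [-0.028  0.02 ]
0.09 85 y [-0.082 -0.071 -0.064] x [-0.029  0.022]
0.1 82 y [-0.086 -0.074 -0.067] x [-0.027  0.02 ]
0.11 18 y [-0.079 -0.074 -0.071] x [-0.018  0.011]
```

Now about 73°: mouth up, leaning 17°, well within its stable base. Lift it over the wall and set it down on the tray floor.

```bash
python3 -m jog '[[[50,0,0,-20,0],[50,0,0,-20,0],[50,43,-14,0,0],[50,43,-14,0,0],[50,43,-14,0,0],[50,0,0,20,0],[50,0,0,20,0],[50,0,0,10,0],[50,0,0,6,0],[50,0,0,0,0]]]'; python3 tilt.py blue
```

```text
t: 24.7
position: [0.4757, 0.2932, 0.0276]
tool_rot: [[0.222, 0.975, 0.003], [0.975, -0.222, 0.004], [0.004, 0.002, -1.0]]
wrist_force: [-2.1, 2.5, 7.9]
finger_gap: 0.0598
grip_force: 30.0
tcp tray x,y -0.044 0.055 z 0.028 n 753
0.02 41 y [0.064 0.074 0.08 ] x [-0.075 -0.021]
0.03 86 y [0.059 0.074 0.08 ] x [-0.074 -0.024]
0.04 95 y [0.012 0.07  0.077] x [-0.072 -0.02 ]
0.05 133 y [0.011 0.062 0.073] x [-0.072 -0.021]
0.06 107 y [0.005 0.062 0.07 ] x [-0.072 -0.02 ]
0.07 128 y [0.004 0.056 0.066] x [-0.071 -0.021]
0.08 93 y [0.014 0.057 0.065] x [-0.072 -0.02 ]
0.09 70 y [0.045 0.055 0.059] x [-0.068 -0.025]
```

```bash
python3 -m jog '[[[50,0,0,3,0],[50,0,0,3,0],[50,0,0,0,0]]]'; python3 -m jog '[[[72,0,0,-1,0],[72,0,0,0,0],[72,0,0,0,0],[72,0,0,0,0]]]';  python3 tilt.py blue
```

```text
t: 25.12
position: [0.4778, 0.2966, 0.0235]
tool_rot: [[0.221, 0.975, 0.008], [0.975, -0.221, 0.009], [0.011, 0.005, -1.0]]
wrist_force: [-1.4, 9.8, 21.7]
finger_gap: 0.0595
grip_force: 30.3
t: 25.62
position: [0.4745, 0.2903, 0.0212]
tool_rot: [[0.223, 0.975, -0.0], [0.975, -0.223, -0.0], [-0.001, -0.0, -1.0]]
wrist_force: [-0.0, -0.1, -0.3]
finger_gap: 0.0719
grip_force: 0.0
tcp tray x,y -0.045 0.052 z 0.021 n 794
0.01 66 y [0.026 0.081 0.085] x [-0.072 -0.021]
0.02 84 y [0.025 0.073 0.085] x [-0.071 -0.024]
0.03 101 y [0.027 0.073 0.085] x [-0.073 -0.023]
0.04 111 y [0.027 0.071 0.085] x [-0.072 -0.022]
0.05 123 y [0.027 0.069 0.085] x [-0.072 -0.022]
0.06 130 y [0.027 0.067 0.085] x [-0.071 -0.02 ]
0.07 115 y [0.028 0.071 0.085] x [-0.074 -0.02 ]
0.08 62 y [0.037 0.075 0.085] x [-0.073 -0.02 ]
```

Blue stands upright on the tray floor. Next yellow: back up and re-measure with the wrist camera on the way.

```bash
python3 -m jog '[[[72,0,0,-50,0],[93,0,0,-50,0]]]'>/dev/null; python3 -c "
from h import *
st();go(0.52,-0.25,0.36,10.8)"
```

```text
t 25.93 p [0.4741 0.2902 0.122 ] yaw_y -12.9 q [-0.56  0.5  -0.13  2.05  0.11  0.6  -0.99] gap 0.0777 F [ 0.5  0.6 -0.8] grip 0.0
shift [-516.8  164.9 -237.5] turn -23.7
```

```bash
python3 -m jog '[[[93,-52,16.5,-24,0],[93,-52,16.5,-24,0],[93,-52,16.5,-24,0],[93,-52,16.5,-24,0],[93,-52,16.5,-24,0],[93,-52,16.5,-24,0],[93,-52,16.5,-24,0],[93,-52,16.5,-24,0],[93,-52,16.5,-24,0],[93,-49,16.5,-22,0],[93,0,0,0,-10],[93,0,0,0,-10],[93,0,0,0,-3.7],[93,0,0,0,0]]]'; python3 - <<'E'
from meas import *
st()
im,d,c,W=grab("wrist"); P=cloud(d,c,W); blobs(P,0.07,0.09,(.38,.7,-.42,-.1))
go(0.458,-0.3445,0.1,10.8)
E
```

```text
t: 27.68
position: [0.5198, -0.2503, 0.3592]
tool_rot: [[-0.187, 0.982, -0.001], [0.982, 0.187, 0.0], [0.0, -0.0, -1.0]]
wrist_force: [-0.2, 1.0, -0.2]
finger_gap: 0.0928
grip_force: 0.0
t 27.68 p [ 0.5198 -0.2503  0.3592] yaw_y 10.8 q [ 0.41  0.27 -0.08  1.73  0.02  1.14  0.51] gap 0.0928 F [-0.2  1.  -0.2] grip 0.0
px [262. 248.] rect [ 458.1 -344.8] [60.8 59.9] 56.6 1527 z [0.074 0.077 0.081] med [ 0.458 -0.344  0.077]
px [379. 256.] rect [ 622.8 -326.1] [59.1 60.8] 6.0 1485 z [0.074 0.077 0.081] med [ 0.623 -0.325  0.077]
shift [-81.2 -78.2 259.3] turn -0.1
```

```bash
python3 -m jog '[[[93,-20,-19.5,40,0],[93,-20,-19.5,40,0],[93,-20,-19.5,40,0],[93,-21,-19.5,40,0],[93,0,0,50,0],[93,0,0,50,0],[93,0,0,50,0],[93,0,0,26.5,0],[50,0,0,0,0],[50,0,0,0,0],[50,0,0,0,0],[50,0,0,0,0],[50,0,0,-30,0],[50,0,0,-30,0]]]'; python3 -c "
from h import *
go(0.4706,0.0721,0.062,-12.9)"
```

```text
t: 29.48
position: [0.4584, -0.3442, 0.0839]
tool_rot: [[-0.188, 0.982, -0.001], [0.982, 0.188, 0.0], [0.0, -0.0, -1.0]]
wrist_force: [0.3, -0.8, -2.1]
finger_gap: 0.0599
grip_force: 30.0
shift [406.6  90.1  22. ] turn 23.7
```

```bash
python3 -m jog '[[[50,45,10,0,0],[50,45,10,0,0],[50,45,10,0,0],[50,45,10,0,0],[50,45,10,0,0],[50,45,10,0,0],[50,45,10,0,0],[50,45,10,0,0],[50,46.5,10,0,0],[50,0,0,0,8],[50,0,0,0,8],[50,0,0,0,7.7],[50,0,0,22,0],[50,0,0,0,0]]]'; python3 tilt.py yellow
```

```text
t: 31.22
position: [0.4701, 0.0718, 0.0606]
tool_rot: [[0.223, 0.975, -0.002], [0.975, -0.223, -0.0], [-0.001, -0.002, -1.0]]
wrist_force: [0.7, 0.2, -2.1]
finger_gap: 0.0603
grip_force: 30.0
tcp tray x,y 0.0 -0.162 z 0.061 n 742
0.04 49 y [-0.148 -0.136 -0.13 ] x [-0.029  0.024]
0.05 60 y [-0.148 -0.135 -0.13 ] x [-0.031  0.024]
0.06 63 y [-0.15  -0.136 -0.13 ] x [-0.031  0.025]
0.07 58 y [-0.15  -0.136 -0.13 ] x [-0.031  0.025]
0.08 63 y [-0.149 -0.136 -0.129] x [-0.031  0.023]
0.09 67 y [-0.15  -0.137 -0.13 ] x [-0.032  0.025]
0.1 76 y [-0.186 -0.139 -0.13 ] x [-0.031  0.026]
0.11 305 y [-0.188 -0.16  -0.132] x [-0.029  0.024]
```

```bash
python3 -m jog '[[[50,14,0,27.5,0],[50,14,0,0,0],[50,3,0,0,0],[50,4.2,0,-3.6,0],[50,4.3,0,-3.2,0],[50,4.8,0,-2.4,0],[50,4.9,0,-2,0],[50,5.2,0,-1.1,0],[50,5.3,0,-0.7,0],[50,5.3,0,0.3,0],[50,5.3,0,0.7,0],[50,0,0,0,0]]]'; python3 tilt.py yellow
```

```text
t: 32.78
position: [0.4858, 0.1394, 0.0467]
tool_rot: [[0.224, 0.975, -0.001], [0.975, -0.224, -0.001], [-0.001, -0.001, -1.0]]
wrist_force: [-2.6, -3.1, 4.0]
finger_gap: 0.0597
grip_force: 30.0
tcp tray x,y -0.0 -0.093 z 0.047 n 579
0.02 15 y [-0.107 -0.099 -0.097] x [-0.022  0.008]
0.03 21 y [-0.109 -0.096 -0.092] x [-0.028  0.015]
0.04 28 y [-0.105 -0.092 -0.086] x [-0.028  0.019]
0.05 20 y [-0.098 -0.088 -0.083] x [-0.027  0.019]
0.06 29 y [-0.094 -0.081 -0.077] x [-0.027  0.021]
0.07 29 y [-0.092 -0.079 -0.073] x [-0.029  0.023]
0.08 77 y [-0.089 -0.078 -0.069] x [-0.028  0.019]
0.09 187 y [-0.105 -0.089 -0.071] x [-0.029  0.025]
0.1 164 y [-0.119 -0.107 -0.093] x [-0.026  0.025]
0.11 9 y [-0.118 -0.115 -0.106] x [-0.025  0.014]
```

Same slip pattern as blue (25° so far). Blue's remaining arc plus set-down worked, so I repeat it.

```bash
python3 -m jog '[[[50,5.1,0,1.6,0],[50,5,0,2.2,0],[50,4.5,0,2.9,0],[50,4.3,0,3.3,0],[50,2,0,2,0],[50,0,0,0,0]]]'; python3 tilt.py yellow
```

```text
t: 33.58
position: [0.4921, 0.161, 0.0346]
tool_rot: [[0.223, 0.975, 0.002], [0.975, -0.223, 0.001], [0.001, 0.002, -1.0]]
wrist_force: [-1.2, -1.8, 4.6]
finger_gap: 0.0599
grip_force: 30.0
tcp tray x,y 0.001 -0.07 z 0.035 n 422
0.06 23 y [-0.063 -0.057 -0.052] x [-0.014  0.012]
0.07 104 y [-0.069 -0.062 -0.052] x [-0.024  0.02 ]
0.08 135 y [-0.079 -0.071 -0.061] x [-0.028  0.028]
0.09 122 y [-0.089 -0.08  -0.072] x [-0.027  0.027]
0.1 37 y [-0.09  -0.086 -0.08 ] x [-0.025  0.021]
```

```bash
python3 -m jog '[[[50,0,0,-25,0],[50,0,0,-15,0],[50,-40,0,0,0],[50,-40,0,0,0],[50,-20,0,0,0],[50,0,0,25,0],[50,0,0,20,0],[50,0,0,8,0],[50,0,0,4,0],[50,0,0,4,0],[50,0,0,3,0],[50,0,0,2,0],[50,0,0,0,0]]]'; python3 tilt.py yellow
```

```text
t: 35.25
position: [0.4713, 0.0677, 0.0099]
tool_rot: [[0.219, 0.976, 0.005], [0.976, -0.219, 0.005], [0.006, 0.004, -1.0]]
wrist_force: [-1.6, 14.8, 27.2]
finger_gap: 0.0601
grip_force: 30.1
tcp tray x,y 0.002 -0.166 z 0.01 n 383
0.04 38 y [-0.161 -0.151 -0.145] x [-0.014  0.015]
0.05 91 y [-0.167 -0.157 -0.15 ] x [-0.026  0.024]
0.06 105 y [-0.174 -0.165 -0.158] x [-0.028  0.028]
0.07 104 y [-0.182 -0.172 -0.166] x [-0.026  0.027]
0.08 45 y [-0.184 -0.178 -0.173] x [-0.025  0.019]
```

```bash
python3 -m jog '[[[50,0,0,-3,0],[93,0,0,0,0],[93,0,0,0,0],[93,0,0,0,0],[93,0,0,0,0],[93,0,0,-40,0],[93,0,0,-40,0],[93,-40,0,-30,0],[93,-40,0,-30,0],[93,-20,0,-20,0],[93,0,0,0,0]]]' ; python3 - <<'E'
from meas import *
im,d,c,W=grab("wrist"); P=cloud(d,c,W); blobs(P,0.035,0.09,(.35,.65,-.1,.13))
go(0.4663,0.0644,0.012,-15.3)
E
```

```text
t: 36.67
position: [0.4469, -0.0354, 0.1716]
tool_rot: [[0.226, 0.974, 0.003], [0.974, -0.226, 0.0], [0.001, 0.002, -1.0]]
wrist_force: [-0.5, -0.1, 1.3]
finger_gap: 0.0932
grip_force: 0.0
px [315. 100.] rect [467.3  62.3] [76.4 59.9] 75.6 6823 z [0.043 0.058 0.061] med [0.467 0.064 0.058]
shift [100.4  -3.3 158.8] turn 2.3
```

```bash
python3 -m jog '[[[93,46,-1.2,20,0],[93,46,-1.2,20,0],[93,0,0,0,1.5],[93,0,0,50,0],[93,0,0,50,0],[93,0,0,13.5,0],[50,0,0,0,0],[50,0,0,0,0],[50,0,0,0,0],[50,0,0,0,0],[50,0,0,-17,0],[50,0,0,-17,0],[50,0,0,0,-1.5],[50,0,0,0,0]]]'; python3 tilt.py yellow
```

```text
t: 38.48
position: [0.4646, 0.0561, 0.0508]
tool_rot: [[0.222, 0.975, 0.0], [0.975, -0.222, 0.0], [0.0, 0.0, -1.0]]
wrist_force: [0.3, -0.6, -2.8]
finger_gap: 0.0589
grip_force: 30.0
tcp tray x,y -0.002 -0.179 z 0.051 n 717
0.03 31 y [-0.14  -0.137 -0.131] x [-0.018  0.01 ]
0.04 54 y [-0.141 -0.137 -0.133] x [-0.028  0.018]
0.05 62 y [-0.141 -0.137 -0.133] x [-0.03   0.024]
0.06 62 y [-0.14  -0.137 -0.133] x [-0.034  0.023]
0.07 112 y [-0.198 -0.14  -0.133] x [-0.034  0.025]
0.08 212 y [-0.207 -0.164 -0.133] x [-0.029  0.02 ]
0.09 183 y [-0.203 -0.17  -0.135] x [-0.02   0.009]
```

```bash
python3 -m jog '[[[50,14,0,17,0],[50,15,0,0,0],[50,3,0,0,0],[50,3,0,-3,0],[50,3.1,0,-3.6,0],[50,3.1,0,-3.6,0],[50,3.9,0,-2.7,0],[50,3.9,0,-2.7,0],[50,3.9,0,-2.7,0],[50,4.5,0,-1.6,0],[50,4.5,0,-1.6,0],[50,4.5,0,-1.6,0],[50,0,0,0,0]]]'; python3 tilt.py yellow
```

```text
t: 40.15
position: [0.4796, 0.1214, 0.0576]
tool_rot: [[0.223, 0.975, 0.0], [0.975, -0.223, 0.001], [0.001, 0.0, -1.0]]
wrist_force: [-2.8, -1.7, 2.2]
finger_gap: 0.0579
grip_force: 30.0
tcp tray x,y -0.002 -0.112 z 0.057 n 690
0.02 24 y [-0.104 -0.099 -0.096] x [-0.026  0.016]
0.03 6 y [-0.096 -0.093 -0.087] x [-0.029  0.025]
0.05 30 y [-0.09  -0.08  -0.072] x [-0.034  0.025]
0.06 108 y [-0.097 -0.077 -0.068] x [-0.033  0.022]
0.07 134 y [-0.108 -0.086 -0.071] x [-0.031  0.023]
0.08 150 y [-0.12  -0.099 -0.082] x [-0.03   0.023]
0.09 133 y [-0.131 -0.112 -0.096] x [-0.028  0.023]
0.1 90 y [-0.131 -0.119 -0.109] x [-0.025  0.014]
0.11 13 y [-0.126 -0.123 -0.118] x [-0.019  0.009]
```

```bash
python3 -m jog '[[[50,4.8,0,-0.4,0],[50,4.8,0,-0.4,0],[50,4.8,0,-0.4,0],[50,4.7,0,0.9,0],[50,4.7,0,0.9,0],[50,4.7,0,0.9,0],[50,4.3,0,2,0],[50,4.3,0,2,0],[50,4.3,0,2,0],[50,0,0,0,0]]]'; python3 tilt.py yellow
```

```text
t: 41.45
position: [0.4913, 0.1646, 0.0509]
tool_rot: [[0.221, 0.975, 0.005], [0.975, -0.221, 0.004], [0.005, 0.004, -1.0]]
wrist_force: [-1.2, 5.6, 15.4]
finger_gap: 0.0587
grip_force: 30.0
tcp tray x,y -0.0 -0.067 z 0.051 n 784
0.02 14 y [-0.079 -0.061 -0.048] x [-0.033  0.025]
0.03 72 y [-0.068 -0.052 -0.046] x [-0.033  0.026]
0.04 72 y [-0.067 -0.053 -0.047] x [-0.032  0.024]
0.05 81 y [-0.111 -0.057 -0.049] x [-0.03   0.025]
0.06 107 y [-0.113 -0.061 -0.05 ] x [-0.029  0.023]
0.07 130 y [-0.114 -0.068 -0.053] x [-0.028  0.024]
0.08 133 y [-0.117 -0.074 -0.056] x [-0.027  0.024]
0.09 107 y [-0.113 -0.068 -0.056] x [-0.028  0.025]
0.1 68 y [-0.085 -0.064 -0.057] x [-0.026  0.026]
```

```bash
python3 -m jog '[[[50,0,0,-20,0],[50,0,0,-20,0],[50,44,15,0,0],[50,44,15,0,0],[50,43,15,0,0],[50,0,0,20,0],[50,0,0,20,0],[50,0,0,10,0],[50,0,0,5,0],[50,0,0,0,0]]]'; python3 tilt.py yellow
```

```text
t: 42.75
position: [0.5632, 0.2831, 0.0366]
tool_rot: [[0.221, 0.975, 0.003], [0.975, -0.221, 0.006], [0.006, 0.002, -1.0]]
wrist_force: [-3.1, 6.4, 12.9]
finger_gap: 0.0589
grip_force: 30.1
tcp tray x,y 0.043 0.064 z 0.037 n 829
0.0 25 y [0.049 0.075 0.08 ] x [0.012 0.075]
0.01 32 y [0.057 0.077 0.085] x [0.011 0.067]
0.02 75 y [0.06  0.08  0.086] x [0.011 0.068]
0.03 78 y [0.035 0.078 0.085] x [0.012 0.068]
0.04 120 y [0.021 0.071 0.083] x [0.015 0.065]
0.05 138 y [0.018 0.066 0.081] x [0.015 0.068]
0.06 119 y [0.02  0.069 0.079] x [0.018 0.067]
0.07 103 y [0.014 0.067 0.077] x [0.018 0.068]
0.08 118 y [0.016 0.066 0.075] x [0.016 0.07 ]
0.09 21 y [0.06  0.07  0.074] x [0.024 0.062]
```

Touching the floor with 13 N and about 9° lean; release.

```bash
python3 -m jog '[[[50,0,0,2,0],[50,0,0,0,0],[72,0,0,-1,0],[72,0,0,0,0],[72,0,0,0,0],[72,0,0,0,0]]]';  python3 tilt.py yellow
```

```text
t: 43.55
position: [0.5618, 0.2784, 0.0333]
tool_rot: [[0.223, 0.975, -0.0], [0.975, -0.223, -0.0], [-0.0, -0.0, -1.0]]
wrist_force: [0.1, 0.2, -0.5]
finger_gap: 0.0721
grip_force: 0.0
tcp tray x,y 0.043 0.06 z 0.033 n 913
0.0 26 y [0.053 0.077 0.084] x [0.011 0.07 ]
0.01 74 y [0.029 0.08  0.088] x [0.011 0.07 ]
0.02 94 y [0.03  0.077 0.088] x [0.012 0.067]
0.03 115 y [0.03  0.071 0.088] x [0.011 0.067]
0.04 106 y [0.03  0.071 0.089] x [0.011 0.067]
0.05 127 y [0.03  0.062 0.089] x [0.011 0.067]
0.06 129 y [0.03  0.074 0.089] x [0.012 0.067]
0.07 170 y [0.03  0.063 0.089] x [0.011 0.069]
0.08 72 y [0.035 0.068 0.089] x [0.012 0.071]
```

Yellow is standing. Now white.

```bash
python3 -m jog '[[[72,0,0,-50,0],[93,0,0,-50,0]]]'>/dev/null; python3 -c "
from h import *
st();go(0.58,-0.25,0.36,6.3)"
```

```text
t 43.85 p [0.5615 0.2783 0.134 ] yaw_y -12.9 q [-0.74  0.57  0.29  1.9  -0.24  0.71 -0.54] gap 0.0778 F [0.8 0.1 1.2] grip 0.0
shift [-511.2  135.8 -225.3] turn -19.2
```

```bash
python3 -m jog '[[[93,-51,13.6,-22.5,0],[93,-51,13.6,-22.5,0],[93,-51,13.6,-22.5,0],[93,-51,13.6,-22.5,0],[93,-51,13.6,-22.5,0],[93,-51,13.6,-22.5,0],[93,-51,13.6,-22.5,0],[93,-51,13.6,-22.5,0],[93,-51,13.6,-22.5,0],[93,-51,13.6,-22.5,0],[93,0,0,0,-9.6],[93,0,0,0,-9.6],[93,0,0,0,0]]]'; python3 - <<'E'
from meas import *
st()
im,d,c,W=grab("wrist"); P=cloud(d,c,W); blobs(P,0.07,0.09,(.38,.72,-.42,-.1))
go(0.623,-0.3255,0.1,6.3)
E
```

```text
t: 45.48
position: [0.5804, -0.249, 0.3584]
tool_rot: [[-0.108, 0.994, -0.0], [0.994, 0.108, 0.0], [0.0, -0.0, -1.0]]
wrist_force: [0.2, 0.6, -0.1]
finger_gap: 0.0929
grip_force: 0.0
t 45.48 p [ 0.5804 -0.249   0.3584] yaw_y 6.2 q [ 0.08  0.36  0.34  1.63 -0.13  1.17  0.56] gap 0.0929 F [ 0.2  0.6 -0.1] grip 0.0
px [342. 248.] rect [ 623.5 -325.4] [59.6 59.6] 6.4 1514 z [0.075 0.077 0.081] med [ 0.623 -0.325  0.077]
shift [-80.8  34.3 258.4] turn -0.2
```

```bash
python3 -m jog '[[[93,-27,11.5,45,0],[93,-27,11.5,45,0],[93,-27,11.3,45,0],[93,0,0,50,0],[93,0,0,50,0],[93,0,0,50,0],[93,0,0,30.5,0],[50,0,0,0,0],[50,0,0,0,0],[50,0,0,0,0],[50,0,0,0,0],[50,0,0,-30,0],[50,0,0,-30,0]]]'; python3 -c "
from h import *
go(0.4706,0.0721,0.09,-12.9)"
```

```text
t: 47.15
position: [0.6234, -0.3253, 0.104]
tool_rot: [[-0.11, 0.994, -0.0], [0.994, 0.11, 0.0], [0.0, -0.0, -1.0]]
wrist_force: [0.5, 0.8, -1.8]
finger_gap: 0.0597
grip_force: 30.0
shift [ 411.8 -108.3   14.2] turn 19.2
```

```bash
python3 -m jog '[[[50,41.2,-10.8,0,0],[50,41.2,-10.8,0,0],[50,41.2,-10.8,0,0],[50,41.2,-10.8,0,0],[50,41.2,-10.8,0,0],[50,41.2,-10.8,0,0],[50,41.2,-10.8,0,0],[50,41.2,-10.8,0,0],[50,41.2,-10.8,0,0],[50,41.2,-10.8,0,0],[50,0,0,0,9.6],[50,0,0,0,9.6],[50,0,0,20,0],[50,0,0,0,0]]]'; python3 tilt.py white
```

```text
t: 48.9
position: [0.4705, 0.0722, 0.0828]
tool_rot: [[0.223, 0.975, -0.001], [0.975, -0.223, -0.0], [-0.0, -0.001, -1.0]]
wrist_force: [0.4, -0.3, -1.7]
finger_gap: 0.0598
grip_force: 30.0
tcp tray x,y 0.0 -0.162 z 0.083 n 96
0.11 62 y [-0.191 -0.165 -0.133] x [-0.041  0.039]
0.12 8 y [-0.181 -0.154 -0.152] x [-0.047  0.042]
```

```bash
sed -i "s/'white':(S<60)&(hsv\[...,2\]>110)/'white':(S<90)\&(hsv[...,2]>50)/; s/    q=P\[m\]; f=q/    q=P[m]; q=q[np.abs((q-np.array(p))@[.975,-.223,0])<.032]; f=q/" tilt.py; python3 -m jog '[[[50,14,0,33,0],[50,14,0,0,0],[50,3,0,0,0],[50,4.3,0,-2.1,0],[50,4.3,0,-2.1,0],[50,4.3,0,-2.1,0],[50,4.7,0,-0.9,0],[50,4.7,0,-0.9,0],[50,4.7,0,-0.9,0],[50,4.8,0,0.4,0],[50,4.8,0,0.4,0],[50,4.8,0,0.4,0],[50,0,0,0,0]]]'; python3 tilt.py white
```

```text
t: 50.58
position: [0.4875, 0.1433, 0.0579]
tool_rot: [[0.222, 0.975, 0.0], [0.975, -0.222, 0.0], [0.0, 0.0, -1.0]]
wrist_force: [-1.3, -2.1, 2.6]
finger_gap: 0.0594
grip_force: 30.0
tcp tray x,y 0.001 -0.089 z 0.058 n 583
0.02 15 y [-0.11  -0.099 -0.097] x [-0.022  0.023]
0.03 14 y [-0.111 -0.094 -0.09 ] x [-0.029  0.017]
0.04 18 y [-0.103 -0.088 -0.083] x [-0.029  0.021]
0.05 17 y [-0.099 -0.08  -0.077] x [-0.03   0.011]
0.06 19 y [-0.09  -0.075 -0.07 ] x [-0.028  0.022]
0.07 69 y [-0.082 -0.073 -0.064] x [-0.025  0.018]
0.08 171 y [-0.096 -0.084 -0.072] x [-0.028  0.028]
0.09 160 y [-0.111 -0.099 -0.081] x [-0.028  0.029]
0.1 80 y [-0.115 -0.108 -0.08 ] x [-0.025  0.032]
0.11 13 y [-0.113 -0.083 -0.08 ] x [-0.01   0.032]
0.12 7 y [-0.096 -0.084 -0.078] x [0.028 0.031]
```

```bash
python3 -m jog '[[[50,4.5,0,1.6,0],[50,4.5,0,1.6,0],[50,4.5,0,1.6,0],[50,3.9,0,2.7,0],[50,3.9,0,2.7,0],[50,3.9,0,2.7,0],[50,3,0,3,0],[50,0,0,0,0]]]'; python3 tilt.py white
```

```text
t: 51.62
position: [0.4946, 0.1717, 0.0423]
tool_rot: [[0.222, 0.975, 0.002], [0.975, -0.222, 0.002], [0.002, 0.001, -1.0]]
wrist_force: [-0.1, 0.5, 5.7]
finger_gap: 0.0598
grip_force: 30.0
tcp tray x,y 0.001 -0.06 z 0.042 n 559
0.05 63 y [-0.058 -0.051 -0.045] x [-0.017  0.015]
0.06 104 y [-0.065 -0.057 -0.05 ] x [-0.024  0.026]
0.07 109 y [-0.103 -0.062 -0.052] x [-0.029  0.03 ]
0.08 123 y [-0.099 -0.068 -0.058] x [-0.026  0.029]
0.09 109 y [-0.093 -0.073 -0.052] x [-0.024  0.031]
0.1 41 y [-0.081 -0.074 -0.05 ] x [-0.017  0.032]
0.11 6 y [-0.066 -0.053 -0.05 ] x [0.029 0.031]
```

```bash
python3 -m jog '[[[50,0,0,-25,0],[50,0,0,-15,0],[50,-40,0,0,0],[50,-40,0,0,0],[50,-30,0,0,0],[50,0,0,25,0],[50,0,0,18,0],[50,0,0,4,0],[50,0,0,4,0],[50,0,0,0,0]]]'; python3 tilt.py white
```

```text
t: 52.92
position: [0.4691, 0.0632, 0.0312]
tool_rot: [[0.223, 0.975, 0.0], [0.975, -0.223, 0.0], [0.0, 0.0, -1.0]]
wrist_force: [0.4, 1.0, -2.5]
finger_gap: 0.0595
grip_force: 30.0
tcp tray x,y 0.001 -0.171 z 0.031 n 848
0.0 136 y [-0.197 -0.169 -0.137] x [-0.027  0.032]
0.04 61 y [-0.17  -0.163 -0.156] x [-0.022  0.016]
0.05 95 y [-0.186 -0.168 -0.161] x [-0.026  0.03 ]
0.06 105 y [-0.218 -0.175 -0.163] x [-0.03   0.028]
0.07 123 y [-0.222 -0.181 -0.162] x [-0.027  0.029]
0.08 89 y [-0.207 -0.186 -0.165] x [-0.023  0.029]
0.09 27 y [-0.191 -0.186 -0.162] x [-0.015  0.032]
```

```bash
python3 -m jog '[[[50,0,0,4,0],[50,0,0,4,0],[50,0,0,3,0],[50,0,0,0,0]]]'; python3 -m jog '[[[50,0,0,3,0],[50,0,0,3,0],[50,0,0,0,0]]]'
```

```text
t: 53.48
position: [0.471, 0.0662, 0.021]
tool_rot: [[0.22, 0.975, 0.003], [0.975, -0.22, 0.004], [0.004, 0.002, -1.0]]
wrist_force: [1.1, 9.9, 12.3]
finger_gap: 0.0594
grip_force: 30.1
t: 53.85
position: [0.471, 0.066, 0.0149]
tool_rot: [[0.22, 0.975, 0.003], [0.975, -0.22, 0.003], [0.004, 0.003, -1.0]]
wrist_force: [1.3, 8.4, 11.8]
finger_gap: 0.0595
grip_force: 30.0
```

```bash
python3 -m jog '[[[50,0,0,-1,0],[93,0,0,0,0],[93,0,0,0,0],[93,0,0,0,0],[93,0,0,0,0],[93,0,0,-40,0],[93,0,0,-40,0],[93,-40,0,-30,0],[93,-40,0,-30,0],[93,-20,0,-20,0],[93,0,0,0,0]]]' ; python3 - <<'E'
from meas import *
im,d,c,W=grab("wrist"); P=cloud(d,c,W); blobs(P,0.035,0.09,(.35,.65,-.1,.13))
go(0.4654,0.0545,0.018,-14.4)
E
```

```text
t: 55.22
position: [0.447, -0.0356, 0.1761]
tool_rot: [[0.226, 0.974, 0.003], [0.974, -0.226, 0.001], [0.001, 0.002, -1.0]]
wrist_force: [0.2, 1.3, -0.8]
finger_gap: 0.0932
grip_force: 0.0
px [315. 123.] rect [463.8  44.4] [76.6 60.5] 76.4 6390 z [0.043 0.058 0.061] med [0.464 0.046 0.058]
shift [ 90.6  -2.  157.3] turn 1.5
```

```bash
python3 -m jog '[[[93,37,-0.9,22,0],[93,36.7,-0.9,22,0],[93,0,0,0,0.7],[93,0,0,50,0],[93,0,0,50,0],[93,0,0,14,0],[50,0,0,0,0],[50,0,0,0,0],[50,0,0,0,0],[50,0,0,0,0],[50,0,0,-17,0],[50,0,0,-17,0],[50,19,0,0,-0.7],[50,0,0,0,0]]]'; python3 tilt.py white
```

```text
t: 57.02
position: [0.4661, 0.0576, 0.0514]
tool_rot: [[0.221, 0.975, 0.001], [0.975, -0.221, 0.001], [0.001, 0.001, -1.0]]
wrist_force: [-0.2, -0.3, -1.7]
finger_gap: 0.0588
grip_force: 30.0
tcp tray x,y -0.001 -0.178 z 0.051 n 781
0.03 35 y [-0.139 -0.135 -0.131] x [-0.018  0.011]
0.04 51 y [-0.139 -0.135 -0.131] x [-0.027  0.02 ]
0.05 64 y [-0.158 -0.136 -0.131] x [-0.033  0.024]
0.06 64 y [-0.14  -0.135 -0.13 ] x [-0.032  0.025]
0.07 112 y [-0.2   -0.138 -0.131] x [-0.032  0.027]
0.08 199 y [-0.207 -0.165 -0.132] x [-0.028  0.024]
0.09 237 y [-0.207 -0.167 -0.132] x [-0.019  0.026]
0.1 7 y [-0.176 -0.17  -0.167] x [0.026 0.031]
0.11 8 y [-0.186 -0.172 -0.168] x [0.026 0.03 ]
```

Same state as yellow had; run the same upright arc, in two halves.

```bash
python3 -m jog '[[[50,14,0,17,0],[50,14,0,0,0],[50,3,0,0,0],[50,3,0,-3,0],[50,3.1,0,-3.6,0],[50,3.1,0,-3.6,0],[50,3.9,0,-2.7,0],[50,3.9,0,-2.7,0],[50,3.9,0,-2.7,0],[50,4.5,0,-1.6,0],[50,4.5,0,-1.6,0],[50,4.5,0,-1.6,0],[50,0,0,0,0]]]'; python3 tilt.py white
```

```text
t: 58.7
position: [0.4799, 0.1203, 0.0577]
tool_rot: [[0.223, 0.975, -0.001], [0.975, -0.223, 0.001], [0.0, -0.001, -1.0]]
wrist_force: [-3.8, -4.3, 9.4]
finger_gap: 0.0581
grip_force: 30.0
tcp tray x,y -0.002 -0.113 z 0.058 n 771
0.02 24 y [-0.103 -0.1   -0.094] x [-0.023  0.016]
0.03 16 y [-0.097 -0.093 -0.091] x [-0.032  0.023]
0.05 22 y [-0.105 -0.078 -0.074] x [-0.033  0.025]
0.06 96 y [-0.098 -0.077 -0.068] x [-0.033  0.024]
0.07 154 y [-0.109 -0.085 -0.069] x [-0.031  0.024]
0.08 152 y [-0.122 -0.099 -0.084] x [-0.031  0.026]
0.09 147 y [-0.133 -0.11  -0.098] x [-0.028  0.027]
0.1 112 y [-0.134 -0.121 -0.105] x [-0.025  0.027]
0.11 28 y [-0.128 -0.119 -0.102] x [-0.033  0.03 ]
0.12 13 y [-0.119 -0.105 -0.103] x [-0.033  0.03 ]
```

```bash
python3 -m jog '[[[50,4.8,0,-0.4,0],[50,4.8,0,-0.4,0],[50,4.8,0,-0.4,0],[50,4.7,0,0.9,0],[50,4.7,0,0.9,0],[50,4.7,0,0.9,0],[50,4.3,0,2,0],[50,4.3,0,2,0],[50,4.3,0,2,0],[50,0,0,0,0]]]'; python3 tilt.py white
```

```text
t: 60.0
position: [0.4916, 0.1637, 0.0511]
tool_rot: [[0.221, 0.975, 0.004], [0.975, -0.221, 0.004], [0.005, 0.003, -1.0]]
wrist_force: [-1.2, 4.8, 16.8]
finger_gap: 0.0589
grip_force: 30.0
tcp tray x,y 0.0 -0.068 z 0.051 n 828
0.02 8 y [-0.067 -0.061 -0.051] x [-0.031  0.026]
0.03 67 y [-0.066 -0.052 -0.045] x [-0.029  0.026]
0.04 72 y [-0.068 -0.052 -0.047] x [-0.03   0.027]
0.05 79 y [-0.111 -0.055 -0.049] x [-0.03   0.023]
0.06 107 y [-0.114 -0.062 -0.051] x [-0.026  0.026]
0.07 142 y [-0.116 -0.067 -0.054] x [-0.029  0.029]
0.08 141 y [-0.116 -0.071 -0.055] x [-0.027  0.028]
0.09 130 y [-0.115 -0.068 -0.057] x [-0.027  0.028]
0.1 69 y [-0.088 -0.066 -0.058] x [-0.026  0.028]
0.11 10 y [-0.068 -0.061 -0.058] x [-0.016  0.031]
```

```bash
python3 -m jog '[[[50,0,0,-20,0],[50,0,0,-15,0],[50,18,0,0,0],[50,18,0,0,0],[50,0,0,20,0],[50,0,0,15,0],[50,0,0,10,0],[50,0,0,4,0],[50,0,0,2,0],[50,0,0,0,0]]]'; python3 -m jog '[[[50,0,0,1,0],[72,0,0,-1,0],[72,0,0,0,0],[72,0,0,0,0],[72,0,0,0,0]]]'; python3 tilt.py white
```

```text
t: 61.3
position: [0.5, 0.1987, 0.0352]
tool_rot: [[0.222, 0.975, 0.004], [0.975, -0.222, 0.005], [0.006, 0.003, -1.0]]
wrist_force: [-0.4, 9.7, 19.6]
finger_gap: 0.0588
grip_force: 30.2
t: 61.92
position: [0.4975, 0.1951, 0.0333]
tool_rot: [[0.223, 0.975, -0.0], [0.975, -0.223, -0.0], [-0.001, -0.0, -1.0]]
wrist_force: [0.3, -0.1, -0.2]
finger_gap: 0.0721
grip_force: 0.0
tcp tray x,y -0.001 -0.036 z 0.033 n 858
0.0 26 y [-0.042 -0.017 -0.002] x [-0.032  0.03 ]
0.01 65 y [-0.036 -0.012 -0.008] x [-0.033  0.022]
0.02 82 y [-0.068 -0.018 -0.007] x [-0.032  0.025]
0.03 93 y [-0.067 -0.021 -0.007] x [-0.032  0.023]
0.04 104 y [-0.067 -0.024 -0.006] x [-0.03   0.023]
0.05 126 y [-0.066 -0.024 -0.008] x [-0.032  0.024]
0.06 132 y [-0.067 -0.035 -0.007] x [-0.031  0.024]
0.07 140 y [-0.067 -0.03  -0.007] x [-0.032  0.026]
0.08 90 y [-0.069 -0.039 -0.009] x [-0.031  0.027]
```

White stands too. Rise, check all three, and measure the handle.

```bash
python3 -m jog '[[[72,0,0,-50,0],[72,0,0,-50,0],[45,-40,0,-50,0],[45,-50,0,-50,0],[45,0,0,-50,0],[45,0,0,0,0]]]'; python3 - <<'E'
from meas import *
st()
a,d,c,W=grab('side'); P=cloud(d,c,W)
f=P-[.5065,.23,0]; y=f@np.array([.223,.975,0]); x=f@np.array([.975,-.223,0])
k=(np.abs(x)<.07)&(y>.12)&(y<.18)&(P[...,2]>.02)&(P[...,2]<.06); print("grip n",k.sum(),"x",x[k].min(),x[k].max(),"y",np.percentile(y[k],[5,50,95]),"z",np.percentile(P[k][:,2],[50,95]))
w,d2,c2,W2=grab('wrist')
cv2.imwrite('pics/h1.png',cv2.resize(np.hstack([a[240:400,280:440],w[:,60:540][::3,::3]]),None,fx=2.4,fy=2.4,interpolation=cv2.INTER_CUBIC)[:,:,::-1])
go(0.540,0.3763,0.10,77.1)
E
```

```text
t: 62.72
position: [0.4807, 0.1141, 0.2796]
tool_rot: [[0.224, 0.975, 0.005], [0.975, -0.224, 0.003], [0.005, 0.004, -1.0]]
wrist_force: [-0.3, 0.1, -0.1]
finger_gap: 0.0452
grip_force: 0.0
t 62.73 p [0.4807 0.1141 0.2796] yaw_y -12.9 q [-0.93  0.26  0.74  2.05 -0.23  0.91 -0.29] gap 0.0452 F [-0.3  0.1 -0.1] grip 0.0
grip n 440 x -0.06932514930858096 0.06919052234037482 y [0.1455991  0.15407083 0.15871225] z [0.04028216 0.04454613]
shift [268.5   1.5 176.7] turn -89.9
```

View pics/h1.png

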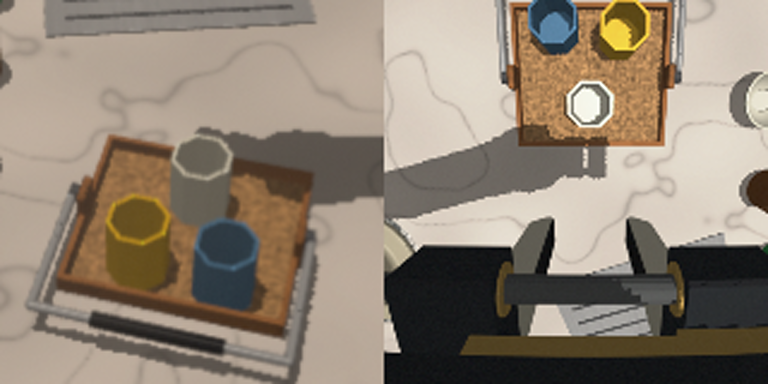

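All three cups are mouth-up in the tray: white (202,180), yellow (137,240) and blue (226,262). The black handle grip is at (155,333). Move over it and turn 90°.

```bash
python3 -m jog '[[[45,45,0,10,0],[45,45,0,10,0],[45,45,0,10,0],[45,45,0,10,0],[45,45,0,10,0],[45,43.5,1.5,10,0],[45,0,0,0,-10],[45,0,0,0,-10],[45,0,0,0,-10],[45,0,0,0,-10],[45,0,0,0,-10],[45,0,0,0,-10],[45,0,0,0,-10],[45,0,0,0,-10],[45,0,0,0,-10],[45,0,0,0,0]]]'; python3 -c "
from h import *
st();go(0.540,0.3763,0.016,77.1)"
```

```text
t: 64.82
position: [0.5396, 0.3752, 0.2144]
tool_rot: [[-0.975, 0.224, -0.003], [0.224, 0.975, -0.001], [0.003, -0.002, -1.0]]
wrist_force: [-0.4, 0.5, -0.5]
finger_gap: 0.0451
grip_force: 0.0
t 64.83 p [0.5396 0.3752 0.2144] yaw_y 77.1 q [-0.81  0.5   0.18  1.75 -0.11  0.9   0.76] gap 0.0451 F [-0.4  0.5 -0.5] grip 0.0
shift [ -0.7   1.5 198.4] turn -0.0
```

```bash
python3 -m jog '[[[45,-0.7,1.5,45,0],[45,0,0,45,0],[45,0,0,45,0],[45,0,0,35,0],[45,0,0,18,0],[45,0,0,9,0],[5,0,0,0,0],[5,0,0,0,0],[5,0,0,0,0],[5,0,0,0,0],[5,0,0,0,0],[5,0,0,0,0]]]'; python3 -c "
from h import *
st()
p=np.array(robot.get_state()['position'])-[.5065,.23,0]; print(p@[.223,.975,0],p@[.975,-.223,0])"
```

```text
t: 66.32
position: [0.5415, 0.3768, 0.0198]
tool_rot: [[-0.975, 0.223, 0.0], [0.223, 0.975, -0.0], [-0.0, -0.0, -1.0]]
wrist_force: [-1.0, -1.4, 3.1]
finger_gap: 0.0053
grip_force: 2.1
t 66.33 p [0.5415 0.3768 0.0198] yaw_y 77.1 q [-0.77  0.74  0.12  1.88 -0.16  0.53  0.8 ] gap 0.0053 F [-1.  -1.4  3.1] grip 2.1
0.15091126050431364 0.001400961937559306
```

The gap is 5 mm, so the 16 mm bar isn't between the pads. Look.

```bash
python3 - <<'E'
from h import *
st()
a,d,c,W=grab('side'); b=grab('scene')[0]
cv2.imwrite('pics/h2.png',cv2.resize(np.hstack([a[270:410,270:430],b[220:360,370:530]]),None,fx=2.5,fy=2.5,interpolation=cv2.INTER_CUBIC)[:,:,::-1])
E
```

```text
t 66.33 p [0.5415 0.3768 0.0198] yaw_y 77.1 q [-0.77  0.74  0.12  1.88 -0.16  0.53  0.8 ] gap 0.0053 F [-1.  -1.4  3.1] grip 2.1
```

View pics/h2.png

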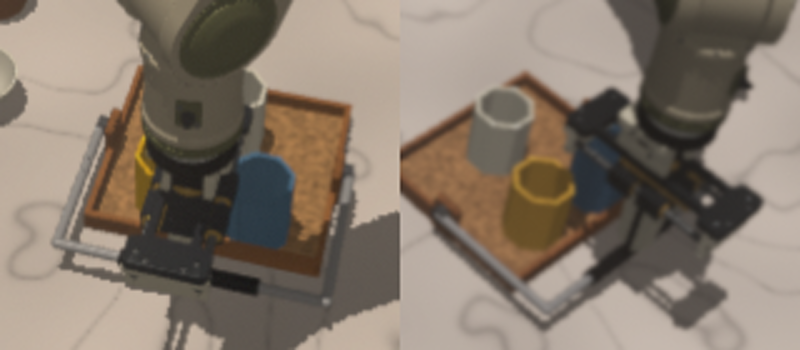

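```bash
python3 - <<'E'
from h import *
a,d,c,W=grab('side'); P=cloud(d,c,W); f=P-[.5065,.23,0]; y=f@np.array([.223,.975,0]); x=f@np.array([.975,-.223,0]); z=P[...,2]
for x0 in (-.12,-.10,-.08,-.065,-.05,-.04,-.03,.03,.045,.06,.08,.1):
    k=(np.abs(x-x0)<.006)&(y>.105)&(y<.19)&(z>.015)&(z<.09)
    if k.sum()>2: print(x0,k.sum(),"y",np.percentile(y[k],[5,50,95]).round(3),"z",np.percentile(z[k],[5,50,95]).round(3))
E
```

```text
-0.12 59 y [0.11  0.143 0.155] z [0.034 0.038 0.042]
-0.1 24 y [0.149 0.153 0.156] z [0.033 0.037 0.042]
-0.08 25 y [0.148 0.152 0.156] z [0.033 0.037 0.041]
-0.065 38 y [0.145 0.153 0.159] z [0.033 0.04  0.044]
-0.05 41 y [0.146 0.154 0.159] z [0.034 0.04  0.044]
-0.04 42 y [0.144 0.154 0.159] z [0.033 0.04  0.044]
-0.03 38 y [0.145 0.154 0.159] z [0.032 0.041 0.045]
0.06 12 y [0.126 0.154 0.159] z [0.028 0.041 0.044]
0.08 23 y [0.147 0.152 0.156] z [0.035 0.039 0.041]
0.1 24 y [0.148 0.152 0.156] z [0.032 0.039 0.041]
```

```bash
python3 -m jog '[[[0,0,0,0,0],[0,0,0,0,0],[0,0,0,0,0]]]'; python3 - <<'E'
from h import *
im,d,c,W=grab('wrist'); cv2.imwrite('pics/h3.png',cv2.resize(im[200:480,120:520],None,fx=1.4,fy=1.4)[:,:,::-1])
E
```

```text
t: 66.85
position: [0.5417, 0.3769, 0.0203]
tool_rot: [[-0.975, 0.223, 0.0], [0.223, 0.975, 0.0], [-0.0, 0.0, -1.0]]
wrist_force: [-1.4, -1.8, 8.9]
finger_gap: 0.0004
grip_force: 4.5
```

View pics/h3.png

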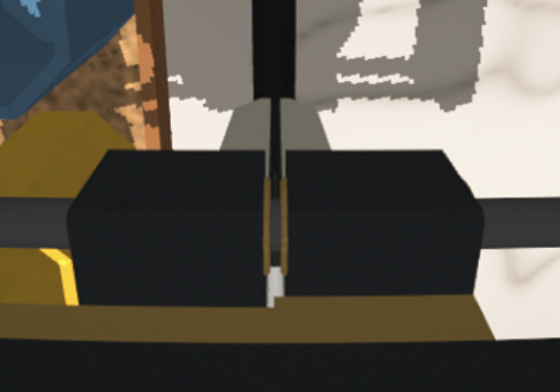

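```bash
python3 -m jog '[[[45,0,0,0,0],[45,0,0,0,0],[45,0,0,0,0],[45,0,0,10,0],[45,0,0,0,0]]]'; python3 -m jog '[[[25,0,0,0,0],[20,0,0,0,0],[15,0,0,0,0],[12,0,0,0,0],[12,0,0,0,0]]]'; python3 - <<'E'
from h import *
a,d,c,W=grab('side'); P=cloud(d,c,W); f=P-[.5065,.23,0]; y=f@np.array([.223,.975,0]); x=f@np.array([.975,-.223,0]); z=P[...,2]
for x0 in (-.065,-.05,-.04,-.03,-.02,-.01,0,.01,.02,.03,.045,.06):
    k=(np.abs(x-x0)<.005)&(y>.11)&(y<.19)&(z>.0)&(z<.09)
    if k.sum()>2: print(x0,k.sum(),"y",np.percentile(y[k],[5,50,95]).round(3),"z",np.percentile(z[k],[5,50,95]).round(3))
E
```

```text
t: 67.53
position: [0.5408, 0.3765, 0.0084]
tool_rot: [[-0.975, 0.223, -0.002], [0.223, 0.975, -0.001], [0.001, -0.002, -1.0]]
wrist_force: [0.1, 0.5, -0.1]
finger_gap: 0.0434
grip_force: 0.0
t: 68.15
position: [0.5414, 0.3767, 0.0097]
tool_rot: [[-0.975, 0.223, -0.0], [0.223, 0.975, -0.0], [0.0, -0.0, -1.0]]
wrist_force: [-0.7, -2.0, 1.8]
finger_gap: 0.015
grip_force: 30.0
-0.065 60 y [0.119 0.155 0.186] z [0.    0.033 0.043]
-0.05 64 y [0.119 0.155 0.186] z [0.    0.018 0.042]
-0.04 56 y [0.141 0.155 0.184] z [0.    0.033 0.044]
-0.03 62 y [0.117 0.155 0.181] z [0.    0.035 0.044]
-0.02 33 y [0.112 0.155 0.183] z [0.    0.002 0.043]
-0.01 15 y [0.164 0.177 0.186] z [0.    0.001 0.002]
0 16 y [0.164 0.177 0.188] z [0.    0.001 0.002]
0.01 12 y [0.165 0.176 0.188] z [0.    0.002 0.002]
0.02 11 y [0.165 0.171 0.187] z [0.    0.001 0.004]
0.03 17 y [0.165 0.175 0.188] z [0.    0.001 0.003]
0.045 18 y [0.163 0.177 0.187] z [0.    0.002 0.003]
0.06 41 y [0.147 0.162 0.185] z [0.    0.001 0.044]
```

The pads now hold the bar (gap 15 mm, 30 N). Begin the arc and check that it follows.

```bash
python3 -m jog '[[[8,0,-0.6,-13.1,0],[8,0,-1.7,-12.9,0],[8,0,-2.8,-12.8,0],[8,0,-3.9,-12.5,0],[8,0,-5,-12.1,0],[8,0,-6.1,-11.6,0],[8,0,0,0,0]]]'; python3 - <<'E'
from h import *
a,d,c,W=grab('side'); P=cloud(d,c,W); f=P-[.5065,.23,0]; y=f@np.array([.223,.975,0]); x=f@np.array([.975,-.223,0]); z=P[...,2]
for x0 in (-.065,-.05,.06):
    k=(np.abs(x-x0)<.005)&(y>.1)&(y<.19)&(z>.015)&(z<.2)
    if k.sum()>2: print(x0,k.sum(),"y",np.percentile(y[k],[5,50,95]).round(3),"z",np.percentile(z[k],[5,50,95]).round(3))
E
```

```text
t: 69.08
position: [0.5373, 0.3583, 0.0862]
tool_rot: [[-0.975, 0.223, 0.002], [0.223, 0.975, 0.002], [-0.001, 0.003, -1.0]]
wrist_force: [1.4, 6.0, 0.4]
finger_gap: 0.0144
grip_force: 29.8
-0.065 41 y [0.101 0.133 0.139] z [0.017 0.111 0.116]
-0.05 45 y [0.101 0.134 0.138] z [0.019 0.112 0.117]
0.06 18 y [0.101 0.131 0.14 ] z [0.016 0.107 0.116]
```

```bash
python3 -m jog '[[[8,0,-7.1,-11,0],[8,0,-7.9,-10.4,0],[8,0,-8.9,-9.6,0],[8,0,-9.6,-8.9,0],[8,0,-10.4,-7.9,0],[8,0,-11,-7.1,0],[8,0,-11.6,-6.1,0],[8,0,-12.1,-5,0],[8,0,0,0,0]]]'; python3 -c "
from h import *
p=np.array(robot.get_state()['position'])-[.5065,.23,0]; print(p@[.223,.975,0],p@[.975,-.223,0])"
```

```text
t: 70.25
position: [0.5216, 0.287, 0.1551]
tool_rot: [[-0.975, 0.221, 0.007], [0.221, 0.975, 0.01], [-0.005, 0.011, -1.0]]
wrist_force: [-3.7, 14.9, 30.0]
finger_gap: 0.0092
grip_force: 27.5
0.05891934317485563 0.0020607019488215303
```

```bash
cat > bar.py <<'E'
from h import *
a,d,c,W=grab('side'); P=cloud(d,c,W); f=P-[.5065,.23,0]; y=f@np.array([.223,.975,0]); x=f@np.array([.975,-.223,0]); z=P[...,2]
for x0 in (-.09,-.06,.055,.09):
    k=(np.abs(x-x0)<.005)&(y>-.08)&(y<.19)&(z>.09)&(z<.22)
    if k.sum()>2: print(x0,k.sum(),"y",np.percentile(y[k],[5,50,95]).round(3),"z",np.percentile(z[k],[5,50,95]).round(3))
p=np.array(robot.get_state()['position'])-[.5065,.23,0]; print("tcp",p@[.223,.975,0],p[2])
E
python3 bar.py
```

```text
-0.09 20 y [0.058 0.062 0.064] z [0.169 0.175 0.178]
-0.06 34 y [0.057 0.063 0.068] z [0.17  0.177 0.181]
0.055 19 y [0.06  0.066 0.069] z [0.17  0.176 0.181]
0.09 21 y [0.057 0.062 0.065] z [0.172 0.175 0.179]
tcp 0.05927213207433208 0.15491620747275253
```

The bar is being squeezed towards the tapered fingertips (67° now). I'll straddle it loosely, with the fingers deeper, so the +y finger simply pushes it over past upright.

```bash
python3 -m jog '[[[16,0,0,4,0],[20,0,0,5,0],[22,0,0,5,0],[22,0,0,0,0],[22,0,0,0,0]]]'; python3 bar.py
```

```text
t: 70.92
position: [0.5249, 0.298, 0.1449]
tool_rot: [[-0.977, 0.214, 0.017], [0.215, 0.976, 0.024], [-0.011, 0.027, -1.0]]
wrist_force: [-8.3, 34.7, 51.6]
finger_gap: 0.0225
grip_force: 27.5
-0.09 22 y [0.074 0.078 0.081] z [0.162 0.166 0.169]
-0.06 33 y [0.072 0.081 0.085] z [0.163 0.169 0.172]
0.055 24 y [0.075 0.082 0.085] z [0.161 0.168 0.172]
0.09 21 y [0.074 0.079 0.083] z [0.163 0.168 0.17 ]
tcp 0.07042439988674078 0.14493429359211313
```

```bash
python3 -m jog '[[[40,0,0,0,0],[40,0,0,0,0],[40,0,0,0,0],[40,0,0,0,0]]]'; python3 bar.py
```

```text
t: 71.47
position: [0.5236, 0.2934, 0.1425]
tool_rot: [[-0.976, 0.217, 0.013], [0.217, 0.976, 0.018], [-0.008, 0.02, -1.0]]
wrist_force: [-4.6, 26.3, 36.3]
finger_gap: 0.0407
grip_force: 20.1
-0.09 21 y [0.077 0.083 0.086] z [0.161 0.164 0.166]
-0.06 35 y [0.076 0.085 0.089] z [0.159 0.166 0.17 ]
0.055 32 y [0.078 0.086 0.089] z [0.16  0.167 0.171]
0.09 20 y [0.078 0.083 0.086] z [0.16  0.164 0.167]
tcp 0.06560624148558772 0.14253587786112829
```

```bash
python3 -m jog '[[[40,0,0,-6,0],[40,0,0,-6,0],[40,0,0,-4,0],[40,0,0,0,0]]]'; python3 bar.py
```

```text
t: 72.03
position: [0.5195, 0.2804, 0.1525]
tool_rot: [[-0.975, 0.224, -0.0], [0.224, 0.975, -0.0], [0.0, -0.0, -1.0]]
wrist_force: [0.7, 3.3, 4.3]
finger_gap: 0.0398
grip_force: 2.3
-0.09 20 y [0.065 0.07  0.073] z [0.167 0.172 0.174]
-0.06 32 y [0.064 0.072 0.076] z [0.167 0.174 0.178]
0.055 30 y [0.065 0.072 0.076] z [0.166 0.175 0.177]
0.09 20 y [0.065 0.07  0.073] z [0.168 0.172 0.175]
tcp 0.05223228395577351 0.1523957614870314
```

Free again, the bar resting on the +y finger at 64°. Push over along the arc.

```bash
python3 -m jog '[[[40,0,-7.8,-3.5,0],[40,0,-7.9,-3,0],[40,0,-12.6,-4,0],[40,0,-12.7,-3,0],[40,0,-13,-1.5,0],[40,0,-13,-0.5,0],[40,0,-13,0,0],[40,0,-12,0,0],[40,0,0,0,0],[40,0,0,0,0]]]'; python3 bar.py
```

```text
t: 73.32
position: [0.4983, 0.1908, 0.1676]
tool_rot: [[-0.975, 0.223, -0.001], [0.223, 0.975, -0.001], [0.001, -0.001, -1.0]]
wrist_force: [0.2, -0.2, 0.2]
finger_gap: 0.0402
grip_force: 0.0
-0.09 18 y [-0.044 -0.039 -0.035] z [0.177 0.181 0.184]
-0.06 30 y [-0.042 -0.035 -0.032] z [0.175 0.184 0.188]
0.055 28 y [-0.043 -0.036 -0.032] z [0.176 0.183 0.188]
0.09 17 y [-0.043 -0.037 -0.035] z [0.177 0.182 0.186]
tcp -0.03972770272380669 0.16763481346700906
```

The handle is in its end stop and nothing is touching it. Withdraw and check the final scene.

```bash
python3 -m jog '[[[40,0,0,-30,0],[40,0,0,-50,0],[40,0,0,-50,0],[40,0,-50,-20,0],[40,0,-50,0,0],[40,0,-50,0,0],[40,0,0,0,0]]]'; python3 bar.py; python3 - <<'E'
from meas import *
a,d,c,W=grab('side'); P=cloud(d,c,W); blobs(P,.012,.2,(.55,.9,-.6,.2))
b,d2,c2,W2=grab('scene'); blobs(cloud(d2,c2,W2),.012,.2,(.55,.9,-.6,.2))
cv2.imwrite('pics/fin.png',cv2.resize(np.hstack([a[150:400,230:430],b[150:400,180:500]]),None,fx=1.5,fy=1.5)[:,:,::-1])
E
```

```text
t: 74.25
position: [0.4644, 0.0417, 0.3182]
tool_rot: [[-0.974, 0.228, -0.001], [0.228, 0.974, -0.001], [0.0, -0.001, -1.0]]
wrist_force: [0.2, 0.2, 0.3]
finger_gap: 0.0398
grip_force: 0.0
-0.09 18 y [-0.044 -0.038 -0.035] z [0.177 0.181 0.184]
-0.06 29 y [-0.041 -0.037 -0.032] z [0.176 0.184 0.188]
0.055 29 y [-0.043 -0.035 -0.032] z [0.176 0.184 0.187]
0.09 15 y [-0.041 -0.038 -0.035] z [0.179 0.182 0.186]
tcp -0.19062623227366757 0.31816442912419557
px [332. 165.] rect [ 594.4 -509.8] [57.2 73.6] 0.9 385 z [0.014 0.06  0.078] med [ 0.594 -0.494  0.06 ]
px [269. 232.] rect [ 774.9 -158.7] [ 69.  373.3] 4.4 1816 z [0.016 0.074 0.166] med [ 0.766 -0.122  0.074]
px [319. 281.] rect [593.5 175.1] [83.8 36.3] 10.5 315 z [0.063 0.167 0.186] med [0.619 0.177 0.167]
px [260. 299.] rect [764.9 140.8] [92.1 88.3] 78.1 544 z [0.013 0.029 0.042] med [0.769 0.121 0.029]
px [326. 305.] rect [585.5 156.3] [100.2  45.4] 74.6 149 z [0.013 0.02  0.046] med [0.596 0.126 0.02 ]
px [203. 186.] rect [ 599.3 -510.4] [69.1 60.8] 53.4 487 z [0.015 0.063 0.079] med [ 0.608 -0.498  0.063]
px [201. 245.] rect [ 789.1 -309.9] [65.6 65.6] 21.3 661 z [0.014 0.067 0.079] med [ 0.797 -0.297  0.067]
px [245. 261.] rect [ 780.7 -140. ] [47.7 56.2] 46.5 914 z [0.015 0.095 0.172] med [ 0.785 -0.136  0.095]
px [381. 274.] rect [592.9 152.9] [84.7 93.9] 0.2 484 z [0.013 0.105 0.187] med [0.609 0.172 0.105]
px [287. 291.] rect [770.2  -7.2] [66.3 67.7] 86.1 998 z [0.015 0.076 0.104] med [0.782 0.004 0.076]
px [333. 324.] rect [768.  141.6] [88.4 88.2] 54.9 660 z [0.012 0.029 0.043] med [0.75  0.131 0.029]
```

View pics/fin.png

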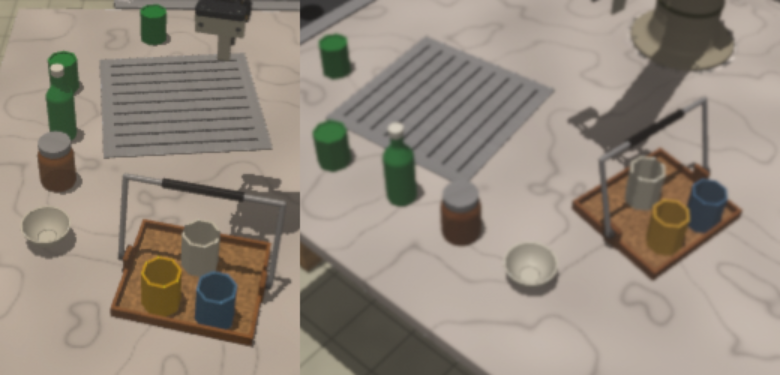

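The final view shows all three cups mouth-up in the tray: white (200,250), yellow (162,285) and blue (215,300). The handle leans in its end stop (200,190), and the soap, jar, bowl and green cups are where they were.

```bash
python3 -c "
from station import robot
print(robot.job_done())"
```

```text
the job is handed in; nothing more can be done
None
```

The white, blue and yellow cups (terracotta was absent) stand mouth-up on the tray floor, the handle rests in its end stop, the soap, jar and bowl are where they were, and the job is handed in.

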